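# Sort sawn brick slips into the rubbing jig and clamp them

## Task

Load the rubbing jig so that the sawn brick slips can be rubbed down together: lay every sawn brick slip flat in the bay that matches its length (short, middle, long; at most two to a bay, side by side, lengthwise along the bay). Then swing the hold-down flap shut onto them, and push its screw knob down and, holding it down, turn it clockwise as far as it goes so that the screw catches and holds the flap by itself. Leave the other tools where they lie.

Things in the scene. Friction and masses are not known exactly. Their poses are not given: they have to be found in the camera images.
- jig: rubbing jig, fixed to the bench: plywood base 196 x 354 x 10 mm with three open bays side by side along y, a common back fence (28 mm above the bay floors) on the far side, other fences 8 mm high and 8 mm thick. Origin on the bench under its middle; x lengthwise along the bays, away from the robot, toward the back fence; y to the left along the jig; z up
- bay_short (a point): middle of the floor (10 mm above the bench) of the SHORT bay, the middle one; inside 86 mm along x, 106 mm along y; axes as the jig. In front of its front fence stands the hollow steel block that takes the screw, 52 x 52 mm, its top 40 mm above the bench, its centre 79 mm to the -x of this point
- bay_mid (a point): middle of the floor of the MIDDLE-LENGTH bay, the left one (+y) of the jig; inside 121 mm along x, 106 mm along y; axes as the jig
- bay_long (a point): middle of the floor of the LONG bay, the right one (-y) of the jig; inside 156 mm along x, 106 mm along y; axes as the jig
- flap_hinge (a point): middle of the hinge line of the steel hold-down flap, on the back fence, 46 mm above the bench; the line runs along the jig's y. The flap is a 4 mm plate, 334 mm long, reaching 57 mm from the hinge, with a rubber pad below and in its middle a tongue 34 mm wide that reaches over the screw block and ends in the lip
- flap (a joint): angle of the hold-down flap: 0 level on the slips (shut), 1.57 upright, 2.2 the stop, leaning back away from the robot. Its hinge is stiff: it stays at any angle and needs 3 to 7 N at the lip to move. With slips in the bays it comes to rest on them near 0 (with none, at -0.03)
- flap_lip (a point): centre of the lip, a rolled edge 10 mm thick and 40 mm long (along the jig's y) at the free end of the flap's tongue, 182 mm from the hinge line; with the flap up it is its topmost edge and can be pinched from above
- knob (a point): centre of the grip of the round black ribbed knob of the captive screw, in the flap's tongue 136 mm from the hinge line: 40 mm across, 20 mm high, with 26 mm of thinner stem free under it; z of this point runs along the screw, out of the flap's upper face; x points along the white mark on its top. With the flap shut it lies 92 mm above the bench
- screw_push (a joint): how far the screw knob is pushed in against its spring, m: 0 out, 0.011 the stop; the spring takes 3 N at the start and 10 N at the stop, and pushes the knob out again unless the screw has caught
- screw_turn (a joint): turn of the screw knob, rad, clockwise seen from above: 0 at the start (white mark toward the hinge), 1.5 the stop. With the flap shut it is blocked after 0.15 unless it is pushed in, best to the stop; turned by over 1.1 the screw has caught in the block and the knob stays in by itself. Turned while the flap is up, it must be turned back to 0 before the flap will shut
- short1_c (a point): centre of a sawn brick slip, a bar of red brick 70 mm long (x) and 30 x 30 mm square, about 0.12 kg, one of the shortest sort, lying on the bench to the right of the jig; may be absent
- short2_c (a point): centre of a sawn brick slip, a bar of red brick 70 mm long (x) and 30 x 30 mm square, about 0.12 kg, one of the shortest sort, lying on the bench to the right of the jig; may be absent
- mid1_c (a point): centre of a sawn brick slip, a bar of red brick 105 mm long (x) and 30 x 30 mm square, about 0.18 kg, one of the middle length sort, lying on the bench to the right of the jig; may be absent
- mid2_c (a point): centre of a sawn brick slip, a bar of red brick 105 mm long (x) and 30 x 30 mm square, about 0.18 kg, one of the middle length sort, lying on the bench to the right of the jig; may be absent
- long1_c (a point): centre of a sawn brick slip, a bar of red brick 140 mm long (x) and 30 x 30 mm square, about 0.24 kg, one of the longest sort, lying on the bench to the right of the jig; may be absent
- long2_c (a point): centre of a sawn brick slip, a bar of red brick 140 mm long (x) and 30 x 30 mm square, about 0.24 kg, one of the longest sort, lying on the bench to the right of the jig; may be absent
- wedge_a: bystander: hardwood wedge, 36x130x28 mm, on the bench behind the right end of the jig; origin at the middle of its underside
- chisel_c: bystander: short steel chisel, 21x152x21 mm, to the right of the slips; origin at the middle of its underside
- rasp: bystander: flat rasp with wooden handle, 26x320x26 mm, to the left of the jig; origin at the middle of its underside
There are look-alikes about, which are no part of the job. What is shaped like the part that bears long1_c but turquoise is not meant.

How it is judged:
By the outcome, as a careful person would: the job done as asked, in the order asked, and still so for the second after the job is handed in, with the robot touching nothing.
Of short1, short2, mid1, mid2, long1, long2 only 4 to 6 are there at a start; the rules pass over those that are not, and their reading is None.
At some moment in a run one of short1, short2, mid1, mid2, long1, long2 may be knocked a few centimetres aside while the robot is not near it.
Once in a run the grip may slacken for a moment while it holds something.
It also fails if it takes over 210 s, if anything falls off the work surface, if the arm or the gripper's body presses on something with over 40 N, if the wrist force passes 120 N, or if a joint passes its speed limit or range.

## Robot

A 6-joint arm with a two-finger parallel gripper is mounted at the origin on the work surface; the furniture and walls round the work are solid. World frame = base frame: x ahead of the robot, y to its left, z up, the work surface at z = 0. Lengths are in m, angles in rad, forces in N, time in s.
With the tool pointing down it reaches from about 0.25 to 0.775 m from the base axis. Payload 4 kg.
Tool frame: the origin (TCP) lies on the centre line of the jaws, within the pads' length; the fingertips stand 19 mm ahead of it and the grasp point (between the pads) is the TCP; x points along the fingers, z is the direction in which the jaws open and shut, and the axes are right-handed (so a half turn about x gives the same grasp; the last joint's range is limited). The gripper opens to 94 mm and grips with 3 to 60 N. Pads are 16 mm wide; open, the fingers measure 119 mm over their backs; the gripper's body (75 mm by 177 mm) begins 78 mm behind the grasp point.
Start: joints at [-1.42, 0.087, 1.371, -0, 1.684, -0.103], TCP at [0.138, -0.532, 0.225] pointing down, gripper open.
Joint ranges: [-3.1, 3.1], [-0.76, 2.03], [0.27, 2.55], [-1.08, 4.22], [0.17, 2.65], [-2.57, 2.57]. Speed limits (rad/s): [2.79, 2.79, 3.14, 3.14, 3.14, 3.14].

## Interface

Orientations are given as [roll, pitch, yaw] about the fixed x, y, z axes, in that order (R = Rz(yaw) Ry(pitch) Rx(roll)).
In Python, from bench import robot, snapshot, camera_params gives the robot as it stands.
- The arm moves only by the tool step_arm, never from a script. Its argument "motion" is text: rows parted by semicolons, each of 7 numbers parted by spaces: the opening in per cent of the stroke, from 0 (shut) to 100 (fully open), then the shift along the tool's x, y, z in cm, then the turn, a rotation vector about the tool's x, y, z in rad. A call has 1 to 20 rows; each row shifts and turns the commanded pose from where the row before left it, along the tool's axes as they then stand; what a row does not reach is not made up. A row lasts 1/12 s, in which the tool goes at most 41.7 mm and 7.16 degrees, less where a joint would pass 70% of its speed; a pose out of reach is approached as far as the arm can. A call with a gripper value outside its range is refused whole. The fingers move at their own pace and stop on an object; the grip force is fixed at half the most. Time passes only in rows, so rows that do not move let the fingers close. It gives the time, the measured TCP pose, the force and the opening at its end, in the units of the state.
- robot.get_obs(): the state, without advancing time (a new reading comes with each control period).
- snapshot(name): name is "scene" or "top" or "wrist"; returns the picture (420x560x3 uint8, red, green, blue); there is no depth.
- camera_params(name): a dict with "fx", "fy", "cx", "cy" (pixels), "R" (3x3) and "t" (3): a world point X has camera coordinates R X + t. Camera axes: x right, y down, z forward; pixel columns grow to the right and rows downward; lengths in m; the calibration is good to about 2 mm. A picture is of the moment at which its call begins: read the wrist's pose just before it. camera_params takes no time and is no camera call; for the wrist camera it gives the pose at the moment of the call.
- robot.close_job(): hands the job in, once; it reports no verdict.
The state is a dict: "time": time; "joint_positions": joint angles; "qvel": joint speeds; "joint_torque": joint torques, N m; "tool_pos": TCP position; "ee_rot": TCP orientation; "wrist_force": force on the tool from outside, world axes, zero at the start; "wrist_torque": the same for the moment, N m; "width": finger opening in m.
Only numpy, scipy, OpenCV 4.12 (cv2) and the standard library are available. Lean on these libraries where they do the work, as an engineer would, in place of code of your own. Each camera call takes 0.05 s, during which the arm holds its last target.

## Working session

There is one attempt and no reset: what is moved stays moved. The work goes in short steps, Python scripts to look and compute and a tool call to move; the robot and the scene stay as the last step left them, time stands still between calls to the robot, and variables do not carry over. Pictures are saved under pics/ and viewed, and the job is handed in when it is done.

Besides the shell and the picture viewer there is one more tool, called after ">>>" in YAML: its name, and indented under it one key for each argument. step_arm: Moves the arm, as the interface text tells. Its arguments: {"type":"object","properties":{"motion":{"type":"string"}},"required":["motion"]}

```bash
ls; mkdir -p pics
cat > h.py <<'E'
import numpy as np, cv2
from bench import robot, snapshot, camera_params
def save(name,fn,scale=1):
    p=camera_params(name); im=snapshot(name)
    cv2.imwrite(fn,cv2.cvtColor(im,cv2.COLOR_RGB2BGR)); return im,p
def ray(p,u,v):
    R=np.array(p['R']);t=np.array(p['t'])
    d=R.T@np.array([(u-p['cx'])/p['fx'],(v-p['cy'])/p['fy'],1.]); return -R.T@t,d
def onz(p,u,v,z):
    c,d=ray(p,u,v); return c+d*(z-c[2])/d[2]
def proj(p,X):
    q=np.array(p['R'])@np.array(X)+np.array(p['t']); return np.array([p['fx']*q[0]/q[2]+p['cx'],p['fy']*q[1]/q[2]+p['cy']])
E
python3 - <<'E'
from h import *
for n in ["scene","top","wrist"]:
    im,p=save(n,f"pics/{n}0.png"); print(n,{k:np.round(v,3).tolist() for k,v in p.items()})
o=robot.get_obs(); print(o)
E
```

```text
pics
scene {'fx': 509.82, 'fy': 509.82, 'cx': 280.991, 'cy': 214.987, 'R': [[0.849, -0.528, 0.0], [-0.35, -0.563, -0.749], [0.396, 0.636, -0.663]], 't': [-0.513, 0.198, 1.666]}
top {'fx': 478.109, 'fy': 478.109, 'cx': 275.678, 'cy': 206.44, 'R': [[0.02, -0.999, 0.047], [-0.992, -0.025, -0.124], [0.125, -0.044, -0.991]], 't': [-0.086, 0.553, 1.953]}
wrist {'fx': 348.074, 'fy': 348.074, 'cx': 279.245, 'cy': 205.33, 'R': [[0.252, -0.968, -0.001], [-0.93, -0.243, 0.277], [-0.268, -0.069, -0.961]], 't': [-0.55, -0.029, 0.392]}
{'time': 0.15, 'joint_positions': array([-1.42007944e+00,  8.78046318e-02,  1.37189456e+00,  1.83495307e-05,
        1.68358921e+00, -1.03143248e-01]), 'qvel': array([ 0.00044999, -0.00185561, -0.00515038,  0.00066757, -0.00027717,
       -0.00024721]), 'joint_torque': array([ 1.19588225e-03, -3.40644264e+01, -3.02792966e+01,  7.17773661e-02,
        3.05557007e-02, -1.17238528e-04]), 'tool_pos': array([ 0.13804885, -0.5319978 ,  0.22356878]), 'ee_rot': array([3.02769562, 1.56910048, 1.71076147]), 'wrist_force': array([0.34719773, 0.46981786, 0.20584275]), 'wrist_torque': array([ 0.01455722, -0.00504886, -0.1173032 ]), 'width': 0.09437998105947379}
```

View pics/scene0.png

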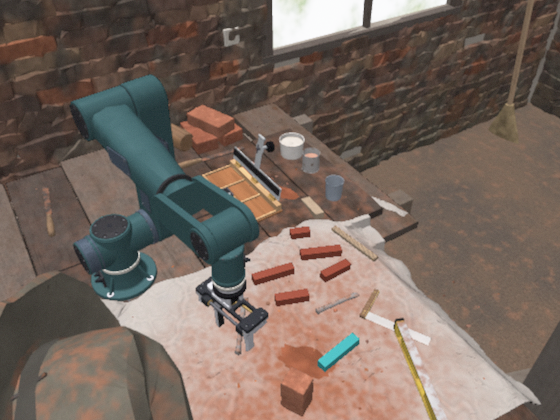

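View pics/top0.png

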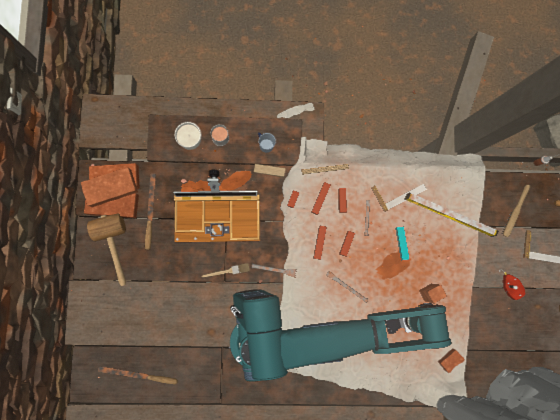

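View pics/wrist0.png

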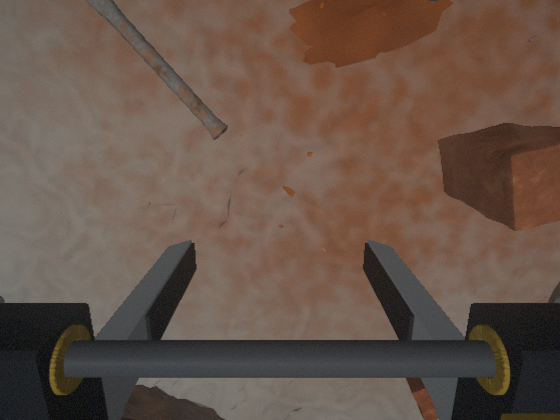

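The top view shows five red bars at about (293,199), (320,198), (343,200), (320,242) and (347,243). The turquoise look-alike is at (402,243). The jig is around (217,217), with its flap leaning back and the knob and lip near (213,180). Next I'll measure.

```bash
cat > seg.py <<'E'
from h import *
def bars(im,p,roi=None):
    hsv=cv2.cvtColor(im,cv2.COLOR_RGB2HSV)
    m=(((hsv[...,0]<12)|(hsv[...,0]>172))&(hsv[...,1]>130)&(hsv[...,2]>60)).astype(np.uint8)*255
    if roi: 
        z=np.zeros_like(m); x0,y0,x1,y1=roi; z[y0:y1,x0:x1]=m[y0:y1,x0:x1]; m=z
    out=[]
    for c in cv2.findContours(m,cv2.RETR_EXTERNAL,cv2.CHAIN_APPROX_NONE)[0]:
        if cv2.contourArea(c)<80: continue
        out.append((c,cv2.minAreaRect(c)))
    return m,out
E
python3 - <<'E'
from seg import *
im,p=save("top","pics/t1.png")
m,o=bars(im,p,(280,170,380,290))
for c,r in o:
    X=np.array([onz(p,u,v,0.03)[:2] for u,v in cv2.boxPoints(r)])
    ctr=X.mean(0); e=X[1]-X[0]; f=X[2]-X[1]
    if np.linalg.norm(e)<np.linalg.norm(f): e,f=f,e
    print(np.round(r[0],1),np.round(ctr,4),'L',np.round(np.linalg.norm(e),3),np.round(np.linalg.norm(f),3),'ang',np.round(np.degrees(np.arctan2(e[1],e[0]))%180,1))
crop=cv2.resize(im[160:280,150:370],None,fx=3.6,fy=3.6,interpolation=cv2.INTER_CUBIC)
cv2.imwrite('pics/t1c.png',crop[...,::-1])
sc,ps=save("scene","pics/s1.png")
cv2.imwrite('pics/s1c.png',cv2.resize(sc[120:320,190:390],None,fx=3,fy=3,interpolation=cv2.INTER_CUBIC)[...,::-1])
E
```

```text
[347.1 243.2] [ 0.4093 -0.3748] L 0.104 0.03 ang 159.9
[319.9 242.1] [ 0.4115 -0.2609] L 0.138 0.029 ang 170.2
[293.  198.5] [ 0.5911 -0.1461] L 0.069 0.027 ang 161.1
[342.5 200. ] [ 0.5902 -0.3552] L 0.102 0.03 ang 0.1
[320.8 197.8] [ 0.5975 -0.2632] L 0.139 0.029 ang 157.6
```

View pics/t1c.png

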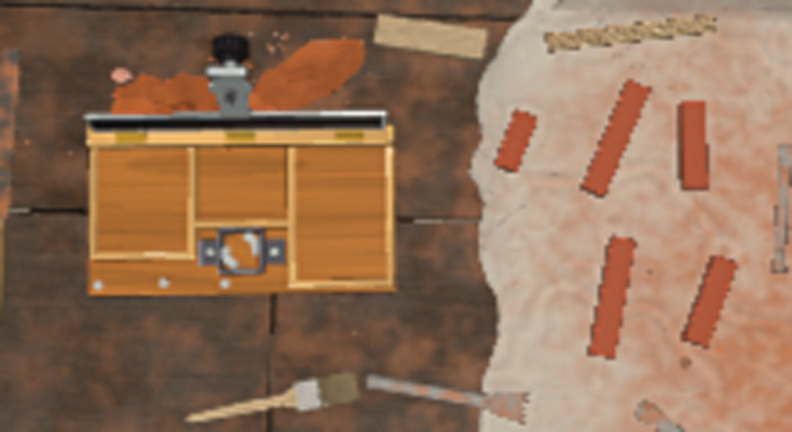

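View pics/s1c.png

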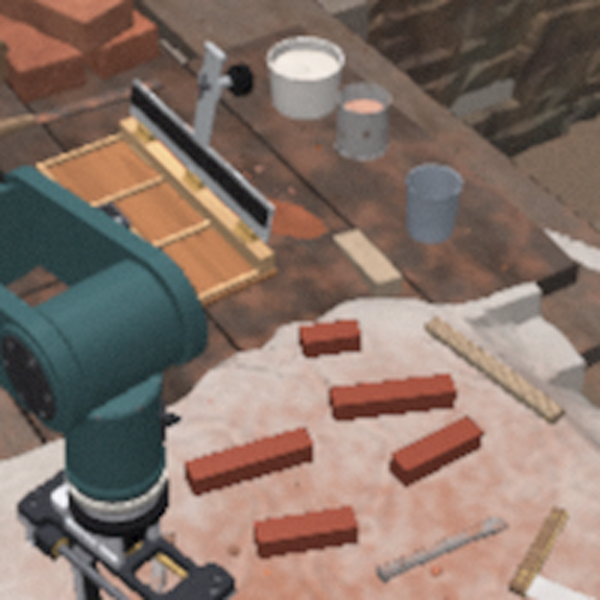

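Only five slips are there: one short at (293,199), two middle at (343,200) and (347,243), and two long at (320,198) and (320,242). Their measured lengths agree with this. The turquoise bar is excluded. Next I'll enlarge the jig to get its pose.

Run:
```python
from h import *
im=cv2.imread('pics/t1.png')
c=cv2.resize(im[165:250,165:270],None,fx=7,fy=7,interpolation=cv2.INTER_CUBIC)
cv2.imwrite('pics/jig.png',c)
```

```text
(no output)
```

View pics/jig.png

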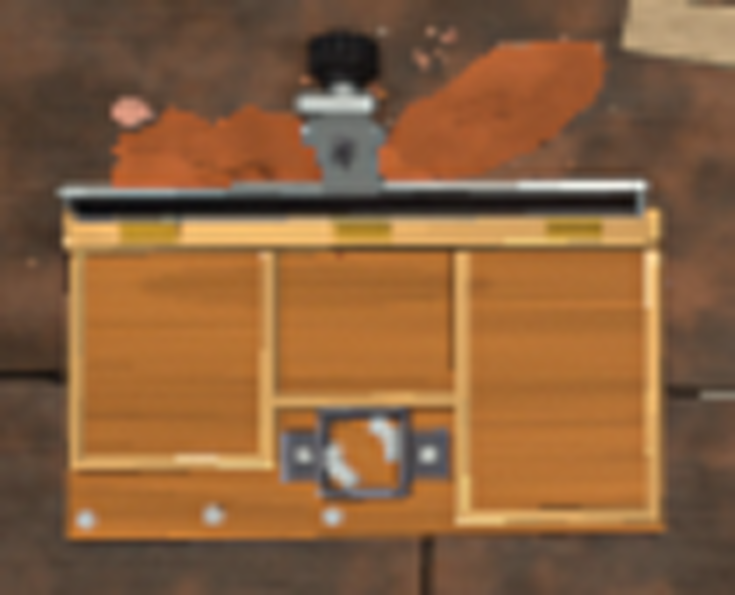

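Run:
```python
from h import *
p=camera_params("top")
P=lambda a,b,z: onz(p,165+(a+.5)/7-.5,165+(b+.5)/7-.5,z)
for n,a,b,z in [("baseFL",67,540,.01),("baseFR",664,531,.01),("bfence L front top",62,248,.038),("bfenceR front top",659,243,.038),
 ("midfence tl",72,250,.018),("midfence outer bl",71,470,.018),("midfence inner br",260,457,.018),("longfence outer br",661,524,.018),("longfence outer bl",456,524,.018),("long inner br top",646,511,.018),("long inner bl top",470,511,.018),
 ("short inner front L",277,394,.018),("short inner front R",453,394,.018),("blk",320,408,.04),("blk",411,408,.04),("blk",411,497,.04),("blk",320,497,.04)]:
    print(n,np.round(P(a,b,z),4))
```

```text
baseFL [0.4003 0.3423 0.01  ]
baseFR [ 0.4134 -0.0101  0.01  ]
bfence L front top [0.5705 0.3485 0.038 ]
bfenceR front top [ 0.5827 -0.0027  0.038 ]
midfence tl [0.5722 0.3459 0.018 ]
midfence outer bl [0.4412 0.3405 0.018 ]
midfence inner br [0.4515 0.23   0.018 ]
longfence outer br [ 0.4171 -0.0081  0.018 ]
longfence outer bl [0.4144 0.1131 0.018 ]
long inner br top [0.4246 0.0009 0.018 ]
long inner bl top [0.4223 0.1051 0.018 ]
short inner front L [0.4891 0.2214 0.018 ]
short inner front R [0.4916 0.1174 0.018 ]
blk [0.4795 0.1937 0.04  ]
blk [0.4807 0.1405 0.04  ]
blk [0.4284 0.1388 0.04  ]
blk [0.4272 0.1918 0.04  ]
```

```bash
cat > go.py <<'E'
from h import *
from scipy.spatial.transform import Rotation as Ro
def Rt(o): 
    r=o['ee_rot']; return Ro.from_euler('xyz',r).as_matrix()
JC=np.array([.5048,.1695]); JY=np.radians(2.0)
def jig(x,y):
    c,s=np.cos(JY),np.sin(JY); return JC+np.array([c*x-s*y,s*x+c*y])
def go(xyz,cam,R=None,pos=None):
    """cam: world angle (deg) of camera side; prints turn & shift"""
    o=robot.get_obs()
    if R is None: R=Rt(o)
    pos=o['tool_pos'] if pos is None else np.array(pos)
    a=np.radians(cam); x=np.array([0,0,-1.]); cd=np.array([np.cos(a),np.sin(a),0])
    y=CS*cd; z=np.cross(x,y); Rg=np.column_stack([x,y,z])
    rv=Ro.from_matrix(R.T@Rg).as_rotvec()
    d=np.array(xyz)-pos
    print('t',round(o['time'],2),'pos',np.round(pos,4),'w',round(o['width'],4),'F',np.round(o['wrist_force'],1))
    print('turn rad',np.round(rv,3),'| shift cm before turn',np.round(R.T@d*100,2),'| after turn',np.round(Rg.T@d*100,2))
CS=1
o=robot.get_obs()
if __name__=='__main__':
    R=Rt(o); p=camera_params('wrist'); cp=-np.array(p['R']).T@np.array(p['t'])
    print(np.round(R,3)); print('cam in tool',np.round(R.T@(cp-o['tool_pos']),3), 'fwd', np.round(R.T@np.array(p['R'])[2],3))
E
python3 go.py
python3 - <<'E'
from h import *
# flap tip by two views: lip & knob
pt=camera_params('top');ps=camera_params('scene')
def tri(u1,v1,u2,v2):
    A=[];b=[];
    c1,d1=ray(pt,u1,v1);c2,d2=ray(ps,u2,v2);d1/=np.linalg.norm(d1);d2/=np.linalg.norm(d2)
    M=np.column_stack([d1,-d2]);s=np.linalg.lstsq(M,c2-c1,rcond=None)[0]
    a,b=c1+s[0]*d1,c2+s[1]*d2; return np.round((a+b)/2,3),np.round(np.linalg.norm(a-b),4)
t=lambda a,b:(165+(a+.5)/7-.5,165+(b+.5)/7-.5); s=lambda a,b:(190+(a+.5)/3-.5,120+(b+.5)/3-.5)
print('lip',tri(*t(337,102),*s(214,47)))
print('knob',tri(*t(343,58),*s(238,80)))
E
```

```text
[[-0.     0.968  0.251]
 [ 0.001  0.251 -0.968]
 [-1.     0.    -0.001]]
cam in tool [-0.161  0.081  0.001] fwd [ 0.961 -0.277  0.001]
lip (array([0.626, 0.173, 0.232]), np.float64(0.0018))
knob (array([0.662, 0.177, 0.169]), np.float64(0.0029))
```

Run:
```python
from go import *
go([.4115,-.2609,.15],170.2)
```

```text
t 0.25 pos [ 0.1381 -0.5321  0.2239] w 0.0937 F [ 0.4 -0.3  0.2]
turn rad [-2.717e+00 -0.000e+00 -1.000e-03] | shift cm before turn [  7.41  33.28 -19.38] | after turn [  7.39 -22.33  31.38]
```

>>> step_arm:
  motion: "65 0.6 2.77 -1.61 0 0 0;65 0.6 2.77 -1.61 0 0 0;65 0.6 2.77 -1.61 0 0 0;65 0.6 2.77 -1.61 0 0 0;65 0.6 2.77 -1.61 0 0 0;65 0.6 2.77 -1.61 0 0 0;65 0.6 2.77 -1.61 0 0 0;65 0.6 2.77 -1.61 0 0 0;65 0.6 2.77 -1.61 0 0 0;65 0.6 2.77 -1.61 0 0 0;65 0.6 2.77 -1.61 0 0 0;65 0.6 2.77 -1.61 0 0 0;65 0 0 0 -0.1 0 0;65 0 0 0 -0.12 0 0;65 0 0 0 -0.12 0 0;65 0 0 0 -0.12 0 0;65 0 0 0 -0.12 0 0;65 0 0 0 -0.12 0 0;65 0 0 0 -0.12 0 0;65 0 0 0 -0.12 0 0"

```text
time: 1.92
tool_pos: [0.4113, -0.2618, 0.1524]
ee_rot: [-3.12, 1.571, 2.792]
wrist_force: [-0.3, -0.1, 1.0]
width: 0.0614
```

>>> step_arm:
  motion: "65 0 0 0 -0.12 0 0;65 0 0 0 -0.12 0 0;65 0 0 0 -0.12 0 0;65 0 0 0 -0.12 0 0;65 0 0 0 -0.12 0 0;65 0 0 0 -0.12 0 0;65 0 0 0 -0.12 0 0;65 0 0 0 -0.12 0 0;65 0 0 0 -0.12 0 0;65 0 0 0 -0.12 0 0;65 0 0 0 -0.12 0 0;65 0 0 0 -0.12 0 0;65 0 0 0 -0.12 0 0;65 0 0 0 -0.12 0 0;65 0 0 0 -0.1 0 0;65 0 0 0 0 0 0"

```text
time: 3.25
tool_pos: [0.4113, -0.2619, 0.1524]
ee_rot: [2.012, 1.571, -2.866]
wrist_force: [0.0, 0.4, -0.3]
width: 0.0615
```

Run:
```python
from go import *
go([.4115,-.2609,.15],170.2)
im,p=save('wrist','pics/w1.png')
print('slip top proj',np.round(proj(p,[.4115,-.2609,.03])))
```

```text
t 3.25 pos [ 0.4113 -0.2619  0.1524] w 0.0615 F [ 0.   0.4 -0.3]
turn rad [ 0.005 -0.    -0.   ] | shift cm before turn [ 0.24 -0.01  0.1 ] | after turn [ 0.24 -0.01  0.1 ]
slip top proj [281. 204.]
```

View pics/w1.png

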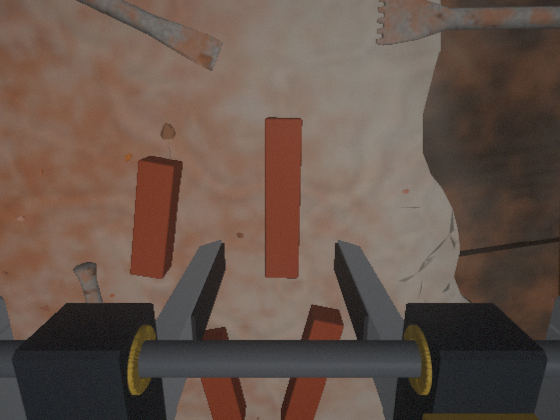

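The wrist view shows the long slip between the fingers, centred near (283,197), where I predicted (281,204). I'll refine on this view, then grasp.

```bash
cat >> seg.py <<'E'
def wr(fn=None,zt=.03,near=None,name='wrist',roi=None,maxd=.08):
    im,p=save(name,fn or 'pics/tmp.png')
    m,o=bars(im,p,roi)
    for c,r in o:
        X=np.array([onz(p,u,v,zt)[:2] for u,v in cv2.boxPoints(r)])
        ctr=X.mean(0); e=X[1]-X[0]; f=X[2]-X[1]
        if np.linalg.norm(e)<np.linalg.norm(f): e,f=f,e
        if near is not None and np.linalg.norm(ctr-np.array(near))>maxd: continue
        if np.linalg.norm(e)>.25: continue
        print(np.round(r[0],1),np.round(ctr,4),'L',np.round(np.linalg.norm(e),3),np.round(np.linalg.norm(f),3),'ang',np.round(np.degrees(np.arctan2(e[1],e[0]))%180,1))
E
python3 - <<'E'
from go import *
from seg import *
wr(near=[.41,-.26],maxd=.05)
go([.4115,-.2615,.029],170.2)
E
```

```text
[282.  197.5] [ 0.4109 -0.26  ] L 0.139 0.028 ang 171.3
t 3.35 pos [ 0.4113 -0.2619  0.1524] w 0.0616 F [-0.8  0.4 -0.1]
turn rad [ 0.001  0.    -0.   ] | shift cm before turn [12.34 -0.02  0.04] | after turn [12.34 -0.02  0.04]
```

>>> step_arm:
  motion: "65 3 0 0 -0.01 0 0;65 3 0 0 0 0 0;65 3 0 0.1 0 0 0;65 2 0 0 0 0 0;65 1.3 0 0 0 0 0;65 0 0 0 0 0 0;28 0 0 0 0 0 0;20 0 0 0 0 0 0;10 0 0 0 0 0 0;10 0 0 0 0 0 0;10 0 0 0 0 0 0;10 0 0 0 0 0 0;10 -1 0 0 0 0 0;10 -3 0 0 0 0 0;10 -3 0 0 0 0 0;10 -3 0 0 0 0 0;10 -2 0 0 0 0 0;10 0 0 0 0 0 0"

```text
time: 4.85
tool_pos: [0.4137, -0.2629, 0.1553]
ee_rot: [-2.142, 1.56, -0.729]
wrist_force: [0.4, 0.2, -1.9]
width: 0.0295
```

Run:
```python
from go import *
im,p=save('wrist','pics/w2.png')
xy=jig(-.007,-.138); print(xy)
go([*xy,.15],182)
```

```text
[0.50262039 0.03133977]
t 4.9 pos [ 0.4126 -0.262   0.1522] w 0.0302 F [ 0.1 -0.4 -2.3]
turn rad [-0.193 -0.004  0.005] | shift cm before turn [ 0.14 -4.28 30.39] | after turn [  0.22 -10.02  29.  ]
```

View pics/w2.png

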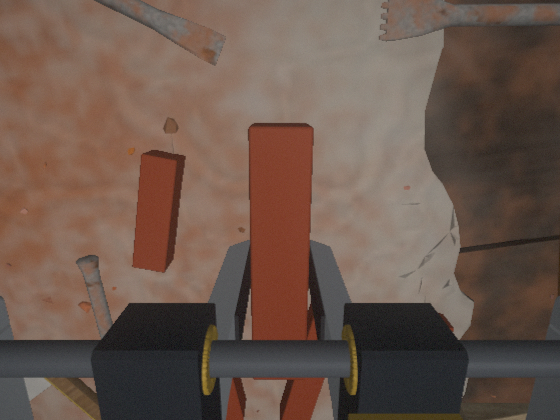

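The slip is held level between the pads. I'll carry it to the right half of the long bay.

>>> step_arm:
  motion: "10 0 -0.36 2.5 0 0 0;10 0 -0.36 2.5 0 0 0;10 0 -0.36 2.5 0 0 0;10 0 -0.36 2.5 0 0 0;10 0 -0.36 2.6 0 0 0;10 0 -0.36 2.6 0 0 0;10 0 -0.36 2.6 0 0 0;10 0 -0.36 2.6 0 0 0;10 0 -0.35 2.5 0 0 0;10 0 -0.35 2.5 0 0 0;10 0 -0.35 2.5 0 0 0;10 0 -0.35 2.5 0 0 0;10 0 0 0 -0.1 0 0;10 0 0 0 -0.09 0 0;10 0 0 0 0 0 0"

```text
time: 6.15
tool_pos: [0.5, 0.0331, 0.1464]
ee_rot: [1.564, 1.565, -3.114]
wrist_force: [0.0, -0.0, -2.1]
width: 0.0298
```

Run:
```python
from go import *
im,p=save('wrist','pics/w3.png')
go([*jig(-.007,-.138),.041],182)
```

```text
t 6.2 pos [0.5001 0.0328 0.1468] w 0.0297 F [ 0.5  0.6 -2.8]
turn rad [-0.004  0.    -0.005] | shift cm before turn [10.58 -0.3  -0.16] | after turn [10.58 -0.25 -0.16]
```

View pics/w3.png

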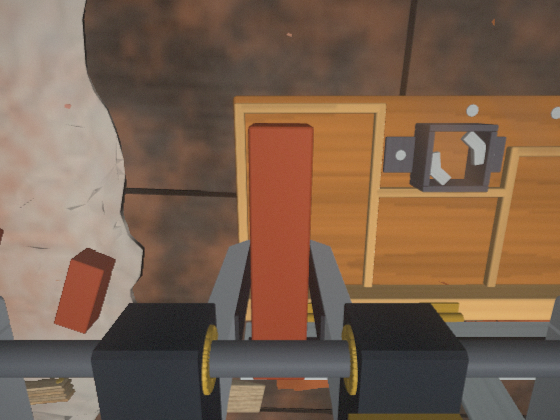

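Run:
```python
from go import *
p=camera_params('wrist')
JCi=JC
def loc(u,v,z):
    X=onz(p,u,v,z)[:2]; d=X-JC; c,s=np.cos(JY),np.sin(JY); return np.round(X,4),np.round([c*d[0]+s*d[1],-s*d[0]+c*d[1]],4)
for n,u,v,z,e in [('baseR',235,97,.01,'-.098,-.177'),('base far',555,97,.01,'-.098'),('long inner FR',247,111,.018,'-.085,-.167'),('long inner FL',373,111,.018,'-.085,-.061'),('short inner fR',380,197,.01,'-.015,-.053'),('short inner fL',497,197,.01,'-.015,.053'),('back wall bottom',380,287,.01,'.071'),('blk',415,124,.04,'-.077,-.026'),('blk',497,124,.04,'-.077,.026'),('blk',490,188,.04,'-.025,.026'),('bf',400,298,.038,'.071')]:
    print(n,*loc(u,v,z),'exp',e)
cv2.imwrite('pics/w3c.png',cv2.resize(cv2.imread('pics/w3.png')[80:320,225:560],None,fx=2.3,fy=2.3,interpolation=cv2.INTER_CUBIC))
```

```text
baseR [ 0.4143 -0.0068] [-0.0966 -0.1731] exp -.098,-.177
base far [0.4059 0.2546] [-0.0958  0.0885] exp -.098
long inner FR [0.4249 0.0038] [-0.0856 -0.1629] exp -.085,-.167
long inner FL [0.4217 0.105 ] [-0.0853 -0.0615] exp -.085,-.061
short inner fR [0.4947 0.121 ] [-0.0118 -0.0481] exp -.015,-.053
short inner fL [0.4913 0.2243] [-0.0115  0.0553] exp -.015,.053
back wall bottom [0.5829 0.1308] [ 0.0767 -0.0414] exp .071
blk [0.43   0.1318] [-0.0761 -0.0351] exp -.077,-.026
blk [0.428  0.1933] [-0.0759  0.0265] exp -.077,.026
blk [0.4771 0.1977] [-0.0267  0.0292] exp -.025,.026
bf [0.5778 0.1399] [ 0.0719 -0.0321] exp .071
```

View pics/w3c.png

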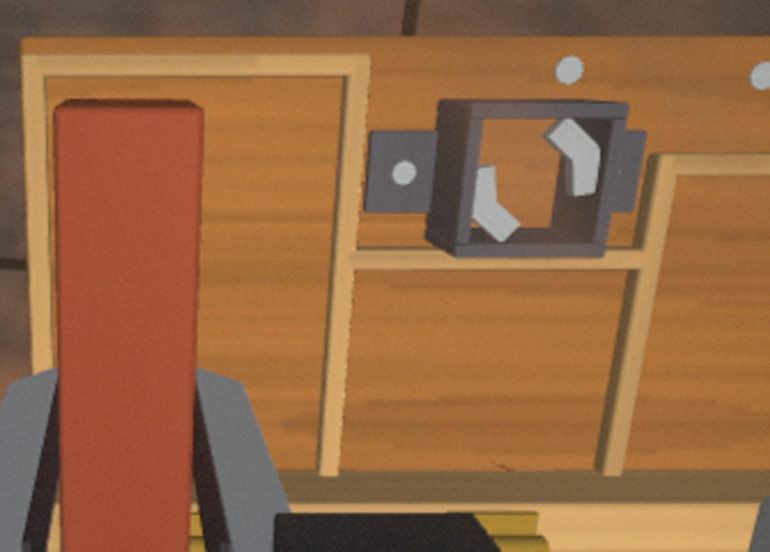

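```bash
sed -i 's/^JC=.*; JY/JC=np.array([.5055,.1712]); JY/' go.py
python3 - <<'E'
from go import *
go([*jig(-.007,-.138),.046],182)
E
```

```text
t 6.2 pos [0.5001 0.0328 0.1468] w 0.0297 F [ 0.5  0.6 -2.8]
turn rad [-0.004  0.    -0.005] | shift cm before turn [ 1.008e+01 -3.700e-01  1.000e-02] | after turn [ 1.008e+01 -3.200e-01  1.000e-02]
```

>>> step_arm:
  motion: "10 3 -0.2 0 0 0 0;10 3 -0.15 0 0 0 0;10 2 0 0 0 0 0;10 1.2 0 0 0 0 0;10 0.8 0 0 0 0 0;10 0 0 0 0 0 0;10 0 0 0 0 0 0"

```text
time: 6.78
tool_pos: [0.5053, 0.0325, 0.0498]
ee_rot: [-1.867, 1.57, -0.265]
wrist_force: [0.3, 0.2, -2.0]
width: 0.0295
```

>>> step_arm:
  motion: "10 0.2 0 0 0 0 0;10 0.2 0 0 0 0 0;10 0 0 0 0 0 0"

```text
time: 7.03
tool_pos: [0.5057, 0.0326, 0.0463]
ee_rot: [-1.725, 1.569, -0.122]
wrist_force: [-0.8, -0.8, -2.1]
width: 0.0298
```

>>> step_arm:
  motion: "10 0.2 0.1 0 0 0 0;10 0.2 0.1 0 0 0 0;10 0 0 0 0 0 0"

```text
time: 7.28
tool_pos: [0.5025, 0.0326, 0.0411]
ee_rot: [1.63, 1.57, -3.05]
wrist_force: [0.0, 0.1, -3.0]
width: 0.0298
```

>>> step_arm:
  motion: "10 0.15 0 0 0 0 0;10 0.1 0 0 0 0 0;10 0 0 0 0 0 0"

```text
time: 7.53
tool_pos: [0.503, 0.0326, 0.0406]
ee_rot: [2.653, 1.571, -2.027]
wrist_force: [-4.0, -0.1, 5.7]
width: 0.0297
```

>>> step_arm:
  motion: "36 0 0 0 0 0 0;42 0 0 0 0 0 0;46 0 0 0 0 0 0;46 -0.5 0 0 0 0 0;46 -2 0 0 0 0 0;46 -3 0 0 0 0 0;46 -3 0 0 0 0 0;46 -3 0 0 0 0 0;65 0 0 0 0 0 0"

```text
time: 8.28
tool_pos: [0.5069, 0.0325, 0.1617]
ee_rot: [-1.654, 1.557, -0.051]
wrist_force: [1.5, 0.1, 1.5]
width: 0.0468
```

Run:
```python
from go import *
from seg import *
wr('pics/w4.png',zt=.04)
print('target',jig(-.007,-.138))
print('--top'); wr('pics/t2.png',name='top',roi=(165,170,380,290))
go([.5975,-.2632,.15],157.6)
```

```text
[ 92.7 273.2] [ 0.5806 -0.1341] L 0.079 0.034 ang 158.6
[  7.  241.5] [ 0.5519 -0.205 ] L 0.061 0.012 ang 169.4
[280.5 190. ] [0.5014 0.0325] L 0.14 0.029 ang 2.9
target [0.50332039 0.03303977]
--top
[347.1 243.2] [ 0.4093 -0.3748] L 0.104 0.03 ang 159.9
[250.  227.5] [0.465  0.0304] L 0.062 0.025 ang 1.5
[293.  198.5] [ 0.591  -0.1463] L 0.069 0.027 ang 159.3
[342.5 200. ] [ 0.5902 -0.3552] L 0.102 0.03 ang 0.1
[320.8 197.8] [ 0.5975 -0.2632] L 0.139 0.029 ang 157.6
[195.5 185.5] [0.6349 0.2615] L 0.12 0.046 ang 91.6
[234.7 180.4] [0.6612 0.0993] L 0.15 0.067 ang 118.7
t 8.38 pos [0.5041 0.0326 0.1558] w 0.0549 F [-0.8 -0.2 -0.2]
turn rad [0.423 0.    0.004] | shift cm before turn [  0.63  -8.38 -29.86] | after turn [  0.58 -19.91 -23.78]
```

View pics/w4.png

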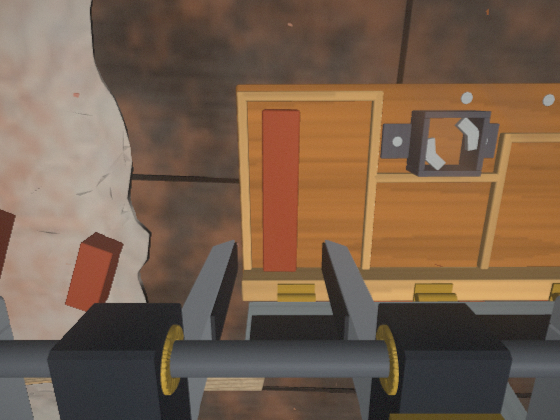

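The long slip lies flat in the long bay at about (281,190). Next is the second long slip.

>>> step_arm:
  motion: "65 0 -0.7 -2.4 0 0 0;65 0 -0.7 -2.5 0 0 0;65 0 -0.7 -2.5 0 0 0;65 0 -0.7 -2.5 0 0 0;65 0 -0.7 -2.5 0 0 0;65 0 -0.7 -2.5 0 0 0;65 0 -0.7 -2.5 0 0 0;65 0 -0.7 -2.5 0 0 0;65 0 -0.7 -2.5 0 0 0;65 0 -0.7 -2.5 0 0 0;65 0 -0.7 -2.5 0 0 0;65 0 -0.7 -2.5 0 0 0;65 0 0 0 0.1 0 0;65 0 0 0 0.11 0 0;65 0 0 0 0.11 0 0;65 0 0 0 0.1 0 0;65 0 0 0 0 0 0;65 0 0 0 0 0 0"

```text
time: 9.88
tool_pos: [0.5958, -0.2632, 0.1518]
ee_rot: [1.483, 1.567, 2.669]
wrist_force: [-0.1, 0.1, -0.5]
width: 0.0608
```

Run:
```python
from go import *
from seg import *
wr('pics/w5.png',zt=.03)
go([.5975,-.2632,.03],157.6)
```

```text
[ 19.1 187.4] [ 0.5013 -0.459 ] L 0.011 0.009 ang 29.7
[177.2 222. ] [ 0.5793 -0.3507] L 0.082 0.038 ang 1.1
[281.5 199.5] [ 0.597  -0.2619] L 0.139 0.028 ang 158.9
[411.4 145.1] [ 0.5911 -0.1467] L 0.069 0.03 ang 158.3
[58.1 52.4] [ 0.4254 -0.3738] L 0.08 0.041 ang 161.1
t 9.93 pos [ 0.596  -0.2632  0.1523] w 0.0611 F [-0.2 -0.9  0.4]
turn rad [ 0.006  0.    -0.003] | shift cm before turn [12.23 -0.17  0.05] | after turn [12.23 -0.14  0.05]
```

View pics/w5.png

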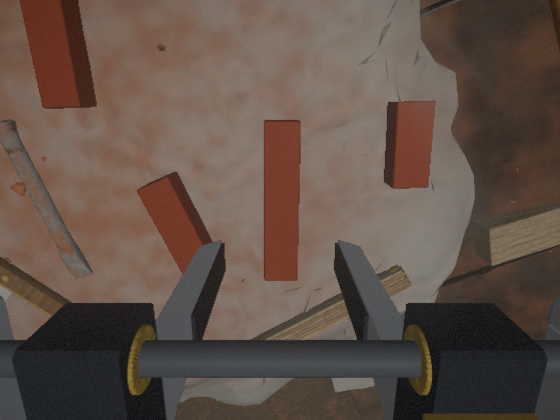

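>>> step_arm:
  motion: "60 3 -0.15 0 0 0 0;60 3 0 0 0 0 0;60 3 0 0.1 0 0 0;60 2 0 0 0 0 0;60 1.2 0 0 0 0 0;60 0 0 0 0 0 0;28 0 0 0 0 0 0;20 0 0 0 0 0 0;10 0 0 0 0 0 0;10 0 0 0 0 0 0;10 0 0 0 0 0 0;10 0 0 0 0 0 0;10 -1 0 0 0 0 0;10 -3 0 0 0 0 0;10 -3 0 0 0 0 0;10 -3 0 0 0 0 0;10 -2 0 0 0 0 0;10 0 0 0 0 0 0;10 0 0 0 0 0 0"

```text
time: 11.52
tool_pos: [0.5987, -0.2635, 0.1531]
ee_rot: [-1.8, 1.568, -0.617]
wrist_force: [-0.9, -0.1, -2.5]
width: 0.0299
```

Run:
```python
from go import *
im,p=save('wrist','pics/w6.png')
go([*jig(-.007,-.089),.15],182)
```

```text
t 11.57 pos [ 0.5977 -0.2629  0.1507] w 0.0295 F [ 0.1 -0.  -2.4]
turn rad [-0.423  0.    -0.002] | shift cm before turn [ 0.11 21.94 28.29] | after turn [ 0.07  8.4  34.8 ]
```

View pics/w6.png

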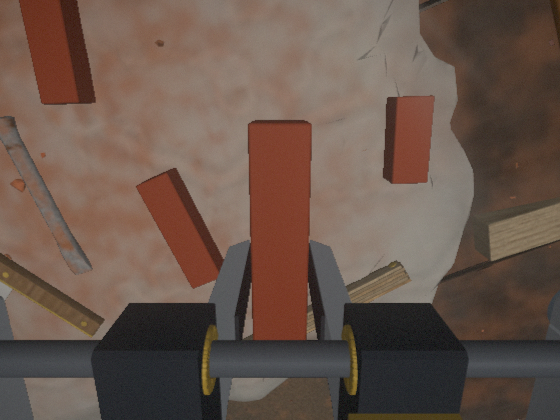

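>>> step_arm:
  motion: "10 0 1.57 2.02 0 0 0;10 0 1.57 2.02 0 0 0;10 0 1.57 2.02 0 0 0;10 0 1.57 2.02 0 0 0;10 0 1.57 2.02 0 0 0;10 0 1.57 2.02 0 0 0;10 0 1.57 2.02 0 0 0;10 0 1.57 2.02 0 0 0;10 0 1.57 2.02 0 0 0;10 0 1.57 2.02 0 0 0;10 0 1.57 2.02 0 0 0;10 0 1.57 2.02 0 0 0;10 0 1.57 2.02 0 0 0;10 0 1.57 2.02 0 0 0;10 0 0 0 -0.1 0 0;10 0 0 0 -0.11 0 0;10 0 0 0 -0.11 0 0;10 0 0 0 -0.1 0 0;10 0 0 0 0 0 0;10 0 0 0 0 0 0"

```text
time: 13.23
tool_pos: [0.5004, 0.0817, 0.1494]
ee_rot: [1.614, 1.566, -3.069]
wrist_force: [-0.1, 0.7, -2.7]
width: 0.0295
```

Run:
```python
from go import *
im,p=save('wrist','pics/w7.png')
go([*jig(-.007,-.089),.046],182)
```

```text
t 13.28 pos [0.5007 0.0817 0.1499] w 0.0297 F [-0.3  0.3 -1.8]
turn rad [-0.005 -0.    -0.004] | shift cm before turn [10.39 -0.13  0.03] | after turn [10.39 -0.09  0.03]
```

View pics/w7.png

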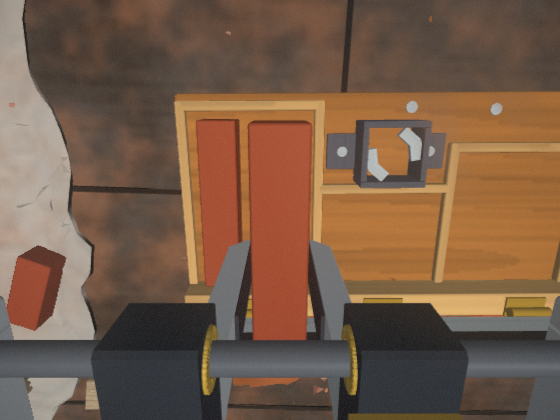

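>>> step_arm:
  motion: "10 3 0 0 0 0 0;10 3 -0.1 0 0 0 0;10 2 0 0 0 0 0;10 1.3 0 0 0 0 0;10 1 0 0 0 0 0;10 0 0 0 0 0 0;10 0.2 0 0 0 0 0;10 0.2 0 0 0 0 0;10 0 0 0 0 0 0"

```text
time: 14.03
tool_pos: [0.5036, 0.0818, 0.0458]
ee_rot: [-1.629, 1.569, -0.026]
wrist_force: [0.6, 0.8, -2.8]
width: 0.0291
```

>>> step_arm:
  motion: "10 0.15 0 0 0 0 0;10 0.15 0 0 0 0 0;10 0 0 0 0 0 0"

```text
time: 14.28
tool_pos: [0.5038, 0.0818, 0.044]
ee_rot: [-1.613, 1.568, -0.01]
wrist_force: [-2.5, -0.3, 4.6]
width: 0.0296
```

>>> step_arm:
  motion: "10 0.1 0 0 0 0 0;10 0.1 0 0 0 0 0;10 0 0 0 0 0 0"

```text
time: 14.53
tool_pos: [0.5039, 0.0818, 0.044]
ee_rot: [-1.664, 1.568, -0.06]
wrist_force: [-6.2, -1.5, 14.7]
width: 0.0297
```

Firm contact, so I'll release it.

>>> step_arm:
  motion: "36 0 0 0 0 0 0;40 0 0 0 0 0 0;42 0 0 0 0 0 0;42 -0.5 0 0 0 0 0;42 -2 0 0 0 0 0;42 -3 0 0 0 0 0;42 -3 0 0 0 0 0;42 -3 0 0 0 0 0;60 0 0 0 0 0 0;60 0 0 0 0 0 0"

```text
time: 15.37
tool_pos: [0.5043, 0.0819, 0.1574]
ee_rot: [-1.562, 1.566, 0.041]
wrist_force: [-0.8, 0.5, -1.5]
width: 0.0493
```

Run:
```python
from go import *
from seg import *
wr('pics/w8.png',zt=.04)
print('--top'); wr('pics/t3.png',name='top',roi=(165,190,380,290))
go([.5911,-.1465,.15],159)
```

```text
[ 38.5 277. ] [ 0.5797 -0.1301] L 0.083 0.037 ang 158.7
[279. 195.] [0.501  0.0808] L 0.14 0.029 ang 2.8
[220.7 194. ] [0.5018 0.0327] L 0.141 0.032 ang 1.6
--top
[347.1 243.2] [ 0.4093 -0.3748] L 0.104 0.03 ang 159.9
[238.5 227.5] [0.4639 0.0779] L 0.062 0.029 ang 1.6
[293.  198.5] [ 0.591  -0.1463] L 0.069 0.027 ang 159.3
[342.5 201. ] [ 0.5859 -0.3552] L 0.093 0.03 ang 0.1
t 15.47 pos [0.5022 0.0817 0.1538] w 0.0551 F [ 0.4 -0.  -0.5]
turn rad [ 0.399 -0.001 -0.002] | shift cm before turn [  0.37  -8.15 -23.1 ] | after turn [  0.38 -16.48 -18.12]
```

View pics/w8.png

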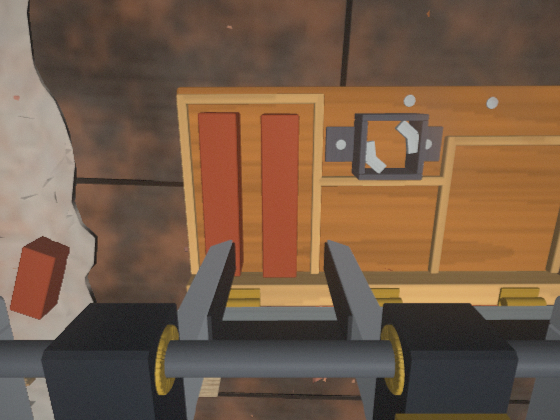

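Both long slips lie flat at (221,194) and (280,195). Next is the short slip at (.591,-.146).

>>> step_arm:
  motion: "65 0 -0.8 -2.3 0 0 0;65 0 -0.8 -2.3 0 0 0;65 0 -0.8 -2.3 0 0 0;65 0 -0.8 -2.3 0 0 0;65 0 -0.8 -2.3 0 0 0;65 0 -0.8 -2.3 0 0 0;65 0 -0.8 -2.3 0 0 0;65 0 -0.8 -2.3 0 0 0;65 0 -0.8 -2.3 0 0 0;65 0 -0.8 -2.3 0 0 0;65 0 0 0 0.1 0 0;65 0 0 0 0.1 0 0;65 0 0 0 0.1 0 0;65 0 0 0 0.1 0 0;65 0 0 0 0 0 0;65 0 0 0 0 0 0"

```text
time: 16.8
tool_pos: [0.5892, -0.1453, 0.1527]
ee_rot: [1.638, 1.567, 2.843]
wrist_force: [0.1, 0.1, 0.5]
width: 0.0612
```

Run:
```python
from go import *
from seg import *
wr('pics/w9.png',zt=.03)
go([.5911,-.1465,.03],159)
```

```text
[ 67.1 271.3] [ 0.582 -0.346] L 0.09 0.048 ang 1.1
[528.2 206. ] [0.6668 0.0507] L 0.064 0.057 ang 86.0
[280. 202.] [ 0.5891 -0.1449] L 0.072 0.028 ang 159.9
[527.  44.] [0.5401 0.0718] L 0.062 0.046 ang 171.5
[471.8  52.7] [0.5321 0.032 ] L 0.085 0.044 ang 3.7
t 16.85 pos [ 0.5895 -0.1453  0.1533] w 0.0612 F [ 0.2  0.1 -0.2]
turn rad [ 0.001 -0.    -0.003] | shift cm before turn [12.33 -0.23 -0.05] | after turn [12.33 -0.19 -0.06]
```

View pics/w9.png

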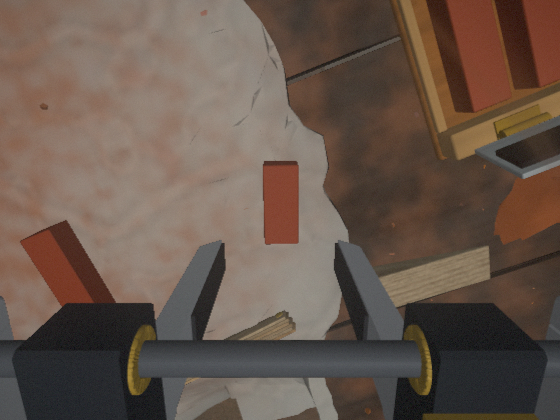

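>>> step_arm:
  motion: "60 3 -0.1 0 0 0 0;60 3 0 0 0 0 0;60 3 0 0 0 0 0;60 2 0 0 0 0 0;60 1.3 0 0 0 0 0;60 0 0 0 0 0 0;60 0 0 0 0 0 0;28 0 0 0 0 0 0;20 0 0 0 0 0 0;10 0 0 0 0 0 0;10 0 0 0 0 0 0;10 0 0 0 0 0 0;10 0 0 0 0 0 0;10 -1 0 0 0 0 0;10 -3 0 0 0 0 0;10 -3 0 0 0 0 0;10 -3 0 0 0 0 0;10 -2 0 0 0 0 0;10 0 0 0 0 0 0;10 0 0 0 0 0 0"

```text
time: 18.52
tool_pos: [0.5916, -0.1461, 0.1532]
ee_rot: [-1.608, 1.568, -0.405]
wrist_force: [0.0, 1.1, -0.8]
width: 0.0298
```

Run:
```python
from go import *
im,p=save('wrist','pics/w10.png')
go([*jig(.028,0),.15],182)
print(robot.get_obs()['joint_positions'])
```

```text
t 18.57 pos [ 0.5905 -0.1457  0.1509] w 0.0298 F [-0.2  0.5 -1.7]
turn rad [-0.403  0.    -0.002] | shift cm before turn [ 0.11 16.76 27.61] | after turn [ 0.09  4.59 31.97]
[-3.35061532e-01  2.41597624e-01  1.33976803e+00 -1.73366989e-04
  1.56173944e+00 -1.53802266e+00]
```

View pics/w10.png

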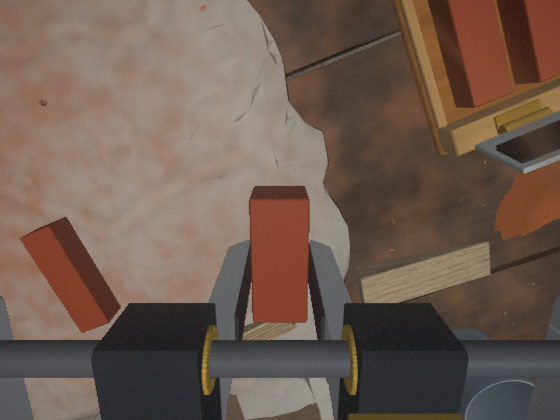

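>>> step_arm:
  motion: "10 0 0 0 -0.1 0 0;10 0 0 0 -0.1 0 0;10 0 0 0 -0.1 0 0;10 0 0 0 -0.1 0 0;10 0 2 0 0 0 0;10 0 1.5 1 0 0 0;10 0 1 2.5 0 0 0;10 0 0 2.6 0 0 0;10 0 0 2.6 0 0 0;10 0 0 2.6 0 0 0;10 0 0 2.6 0 0 0;10 0 0 2.6 0 0 0;10 0 0 2.6 0 0 0;10 0 0 2.6 0 0 0;10 0 0 2.6 0 0 0;10 0 0 2.6 0 0 0;10 0 0 2.6 0 0 0;10 0 0 2.5 0 0 0;10 0 0 0 0 0 0;10 0 0 0 0 0 0"

```text
time: 20.23
tool_pos: [0.5341, 0.1731, 0.1488]
ee_rot: [1.854, 1.565, -2.824]
wrist_force: [-0.2, -0.8, -1.5]
width: 0.0295
```

Run:
```python
from go import *
im,p=save('wrist','pics/w11.png')
go([*jig(.028,0),.046],182)
```

```text
t 20.28 pos [0.5345 0.1722 0.1493] w 0.0299 F [-0.8  0.1 -1. ]
turn rad [-0.002 -0.002 -0.005] | shift cm before turn [10.33  0.06  0.02] | after turn [10.33  0.11  0.  ]
```

View pics/w11.png

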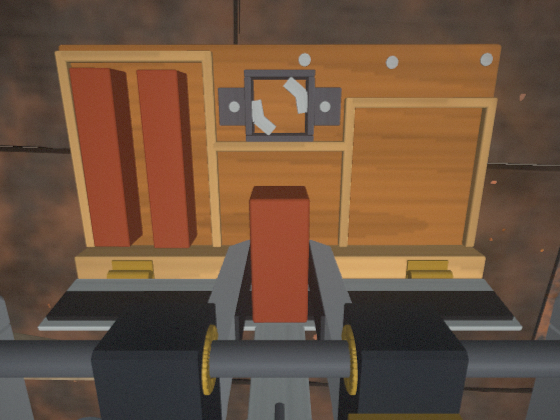

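>>> step_arm:
  motion: "10 3 0 0 0 0 0;10 3 0.1 0 0 0 0;10 2 0 0 0 0 0;10 1.3 0 0 0 0 0;10 1 0 0 0 0 0;10 0 0 0 0 0 0;10 0.2 0 0 0 0 0;10 0.15 0 0 0 0 0;10 0 0 0 0 0 0"

```text
time: 21.03
tool_pos: [0.5356, 0.1723, 0.0464]
ee_rot: [-1.479, 1.569, 0.124]
wrist_force: [0.1, -0.8, -1.0]
width: 0.0298
```

>>> step_arm:
  motion: "10 0.15 0 0 0 0 0;10 0.15 0 0 0 0 0;10 0 0 0 0 0 0"

```text
time: 21.28
tool_pos: [0.5355, 0.1726, 0.0432]
ee_rot: [-1.483, 1.569, 0.12]
wrist_force: [0.8, 0.1, 0.3]
width: 0.0297
```

>>> step_arm:
  motion: "10 0.1 0 0 0 0 0;10 0.1 0 0 0 0 0;10 0 0 0 0 0 0"

```text
time: 21.53
tool_pos: [0.5355, 0.1726, 0.0432]
ee_rot: [-1.526, 1.569, 0.078]
wrist_force: [-2.8, -1.0, 9.7]
width: 0.0299
```

>>> step_arm:
  motion: "36 0 0 0 0 0 0;40 0 0 0 0 0 0;46 0 0 0 0 0 0;46 -0.5 0 0 0 0 0;46 -2 0 0 0 0 0;46 -3 0 0 0 0 0;46 -3 0 0 0 0 0;46 -3 0 0 0 0 0;60 0 2 0 0 0 0;60 0 2 0 0 0 0;60 0 1 0 0 0 0;60 0 0 0 0 0 0"

```text
time: 22.53
tool_pos: [0.4833, 0.1709, 0.1556]
ee_rot: [1.658, 1.57, -3.022]
wrist_force: [0.2, -0.4, -1.0]
width: 0.0562
```

Run:
```python
from go import *
from seg import *
wr('pics/w12.png',zt=.04); print(jig(.028,0))
print('--top'); wr('pics/t4.png',name='top',roi=(165,190,380,290))
go([.4093,-.3748,.15],160)
```

```text
[204. 386.] [0.6679 0.1034] L 0.025 0.007 ang 92.0
[280.4 255.5] [0.5293 0.1728] L 0.078 0.031 ang 4.5
[176.6 215.5] [0.4994 0.0852] L 0.141 0.036 ang 3.5
[120.8 214.6] [0.5003 0.0387] L 0.142 0.041 ang 3.7
[0.53348294 0.17217719]
--top
[347.1 243.2] [ 0.4093 -0.3748] L 0.104 0.03 ang 159.9
[250.5 218.5] [0.5027 0.0293] L 0.138 0.029 ang 1.4
[238.5 218.5] [0.5015 0.079 ] L 0.137 0.029 ang 1.6
[342.5 201. ] [ 0.5859 -0.3552] L 0.093 0.03 ang 0.1
t 22.63 pos [0.485  0.1708 0.1552] w 0.0564 F [-0.3  0.5 -0.2]
turn rad [ 0.381 -0.     0.   ] | shift cm before turn [  0.53   9.33 -54.29] | after turn [  0.52 -11.55 -53.86]
```

View pics/w12.png

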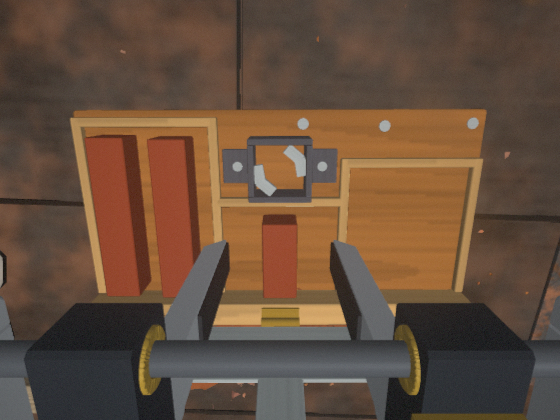

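The short slip is flat in its bay at (280,258). Next is the middle slip at (.409,-.375).

>>> step_arm:
  motion: "60 0 0.58 -3.2 0 0 0;60 0 0.58 -3.2 0 0 0;60 0 0.58 -3.2 0 0 0;60 0 0.58 -3.2 0 0 0;60 0 0.58 -3.2 0 0 0;60 0 0.58 -3.2 0 0 0;60 0 0.58 -3.2 0 0 0;60 0 0.58 -3.2 0 0 0;60 0 0.58 -3.2 0 0 0;60 0 0.58 -3.2 0 0 0;60 0 0.58 -3.2 0 0 0;60 0 0.58 -3.2 0 0 0;60 0 0.58 -3.2 0 0 0;60 0 0.58 -3.2 0 0 0;60 0 0.58 -3.2 0 0 0;60 0 0.58 -3.2 0 0 0;60 0 0 -3 0.12 0 0;60 0 0 0 0.12 0 0;60 0 0 0 0.12 0 0;60 0 0 0 0 0 0"

```text
time: 24.3
tool_pos: [0.4095, -0.3752, 0.1543]
ee_rot: [1.124, 1.569, 2.363]
wrist_force: [0.9, 0.4, -1.0]
width: 0.0566
```

Run:
```python
from go import *
from seg import *
wr('pics/w13.png',zt=.03)
print('--top'); wr('pics/t5.png',name='top',roi=(165,190,380,290))
go([.4093,-.3748,.03],160)
```

```text
[361.7 391.4] [ 0.6232 -0.3609] L 0.041 0.015 ang 0.0
[338.1 324.6] [ 0.5409 -0.3617] L 0.038 0.015 ang 180.0
[110.4 229.1] [ 0.3849 -0.5227] L 0.065 0.033 ang 127.1
[147.7 172.3] [ 0.3492 -0.4702] L 0.017 0.01 ang 11.4
[282.  197.5] [ 0.4082 -0.3726] L 0.106 0.029 ang 160.4
[ 54.5 166.5] [ 0.323  -0.5434] L 0.136 0.084 ang 135.1
[18.9 43.4] [ 0.2283 -0.5204] L 0.025 0.016 ang 16.5
--top
[250.  218.5] [0.5027 0.0314] L 0.138 0.025 ang 1.5
[238.5 218.5] [0.5015 0.079 ] L 0.137 0.029 ang 1.6
[216.5 210. ] [0.5345 0.171 ] L 0.067 0.029 ang 2.0
[342.5 201. ] [ 0.5859 -0.3552] L 0.093 0.03 ang 0.1
t 24.4 pos [ 0.4097 -0.3743  0.1548] w 0.0566 F [ 0.4 -0.3 -0.4]
turn rad [ 0.024  0.    -0.001] | shift cm before turn [ 1.248e+01  1.000e-02 -6.000e-02] | after turn [12.48  0.02 -0.06]
```

View pics/w13.png

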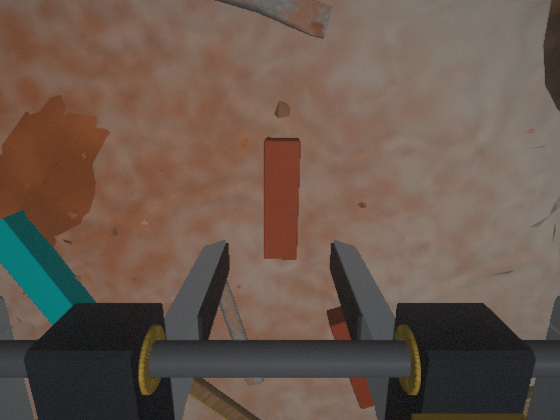

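>>> step_arm:
  motion: "60 3 0 0.1 0 0 0;60 3 0 0 0 0 0;60 3 0 0 0 0 0;60 2 0 0 0 0 0;60 1.5 0 0 0 0 0;60 0 0 0 0 0 0;60 0 0 0 0 0 0;28 0 0 0 0 0 0;20 0 0 0 0 0 0;10 0 0 0 0 0 0;10 0 0 0 0 0 0;10 0 0 0 0 0 0;10 0 0 0 0 0 0;10 -1 0 0 0 0 0;10 -3 0 0 0 0 0;10 -3 0 0 0 0 0;10 -3 0 0 0 0 0;10 -2 0 0 0 0 0;10 0 0 0 0 0 0;10 0 0 0 0 0 0"

```text
time: 26.07
tool_pos: [0.4102, -0.3732, 0.1514]
ee_rot: [-2.064, 1.568, -0.821]
wrist_force: [0.1, 0.9, -2.1]
width: 0.0297
```

Run:
```python
from go import *
im,p=save('wrist','pics/w14.png')
go([*jig(.0105,.138),.15],182)
print(jig(.0105,.138))
```

```text
t 26.12 pos [ 0.4095 -0.3724  0.1494] w 0.0299 F [ 0.1 -0.2 -3.3]
turn rad [-0.363  0.001 -0.001] | shift cm before turn [2.000e-02 1.232e+01 6.783e+01] | after turn [-6.000e-02 -1.254e+01  6.779e+01]
[0.51117747 0.30948238]
```

View pics/w14.png

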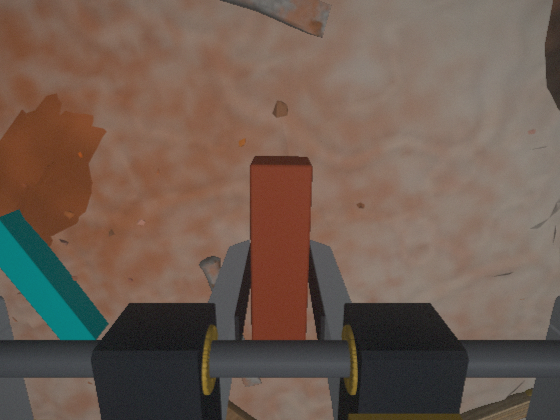

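>>> step_arm:
  motion: "10 0 0 0 -0.12 0 0;10 0 0 0 -0.12 0 0;10 0 0 0 -0.12 0 0;10 0 -0.57 3.1 0 0 0;10 0 -0.57 3.1 0 0 0;10 0 -0.57 3.1 0 0 0;10 0 -0.57 3.1 0 0 0;10 0 -0.57 3.1 0 0 0;10 0 -0.57 3.1 0 0 0;10 0 -0.57 3.1 0 0 0;10 0 -0.57 3.1 0 0 0;10 0 -0.57 3.1 0 0 0;10 0 -0.57 3.1 0 0 0;10 0 -0.57 3.1 0 0 0;10 0 -0.57 3.1 0 0 0;10 0 -0.57 3.1 0 0 0;10 0 -0.57 3.1 0 0 0;10 0 0 0 0 0 0"

```text
time: 27.62
tool_pos: [0.4741, 0.0683, 0.1473]
ee_rot: [0.997, 1.564, 2.606]
wrist_force: [0.3, -1.0, -2.9]
width: 0.0298
```

Run:
```python
from go import *
go([*jig(.0105,.138),.15],182)
```

```text
t 27.62 pos [0.4741 0.0683 0.1473] w 0.0298 F [ 0.3 -1.  -2.9]
turn rad [ 0.003  0.003 -0.005] | shift cm before turn [-0.21 -4.62 23.96] | after turn [-0.27 -4.55 23.97]
```

>>> step_arm:
  motion: "10 0 -0.57 3 0 0 0;10 0 -0.57 3 0 0 0;10 0 -0.57 3 0 0 0;10 0 -0.57 3 0 0 0;10 0 -0.57 3 0 0 0;10 0 -0.57 3 0 0 0;10 0 -0.57 3 0 0 0;10 0 -0.57 3 0 0 0;10 0 0 0 0 0 0;10 0 0 0 0 0 0"

```text
time: 28.45
tool_pos: [0.5123, 0.3049, 0.1471]
ee_rot: [2.088, 1.565, -2.59]
wrist_force: [-0.6, 0.8, -1.4]
width: 0.0296
```

Run:
```python
from go import *
im,p=save('wrist','pics/w15.png')
go([*jig(.0105,.138),.046],182)
```

```text
t 28.5 pos [0.5124 0.3039 0.1476] w 0.0298 F [ 0.5 -0.1 -1.7]
turn rad [-0.002 -0.003 -0.005] | shift cm before turn [10.16  0.06  0.6 ] | after turn [10.16  0.11  0.57]
```

View pics/w15.png

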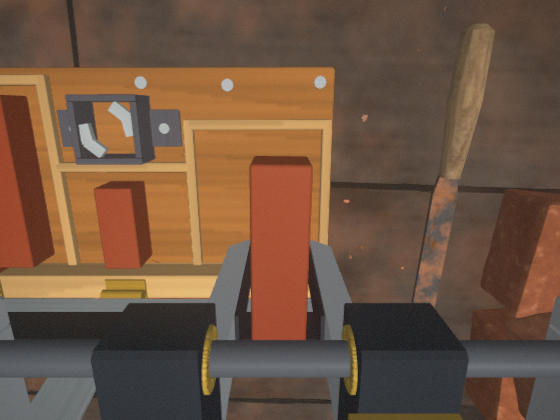

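Run:
```python
from go import *
p=camera_params('wrist')
for u,v in [(197,200),(320,200),(205,130),(322,130)]:
    X=onz(p,u,v,.018)[:2]; d=X-JC; c,s=np.cos(JY),np.sin(JY); print(np.round(X,4),'loc',np.round([c*d[0]+s*d[1],-s*d[0]+c*d[1]],4))
```

```text
[0.5132 0.2316] loc [0.0098 0.0601]
[0.5095 0.3379] loc [0.0098 0.1665]
[0.4536 0.2399] loc [-0.0495  0.0705]
[0.4503 0.3356] loc [-0.0494  0.1663]
```

>>> step_arm:
  motion: "10 3 0 0.2 0 0 0;10 3 0.1 0.2 0 0 0;10 2 0 0 0 0 0;10 1.2 0 0 0 0 0;10 1 0 0 0 0 0;10 0 0 0 0 0 0;10 0.2 0 0 0 0 0;10 0.15 0 0 0 0 0;10 0 0 0 0 0 0"

```text
time: 29.25
tool_pos: [0.5133, 0.309, 0.0464]
ee_rot: [-1.209, 1.568, 0.394]
wrist_force: [-0.4, 0.1, -1.7]
width: 0.0297
```

>>> step_arm:
  motion: "10 0.15 0 0 0 0 0;10 0.15 0 0 0 0 0;10 0 0 0 0 0 0"

```text
time: 29.5
tool_pos: [0.5125, 0.3089, 0.0421]
ee_rot: [-1.46, 1.57, 0.143]
wrist_force: [0.1, 0.3, -2.9]
width: 0.0296
```

>>> step_arm:
  motion: "10 0.1 0 0 0 0 0;10 0.1 0 0 0 0 0;10 0 0 0 0 0 0"

```text
time: 29.75
tool_pos: [0.5126, 0.3089, 0.0417]
ee_rot: [-1.413, 1.57, 0.191]
wrist_force: [-3.1, -1.4, 5.2]
width: 0.0298
```

>>> step_arm:
  motion: "36 0 0 0 0 0 0;40 0 0 0 0 0 0;46 0 0 0 0 0 0;46 -0.5 0 0 0 0 0;46 -2 0 0 0 0 0;46 -3 0 0 0 0 0;46 -3 0 0 0 0 0;46 -3 0 0 0 0 0;60 0 1 0 0 0 0;60 0 0 0 0 0 0"

```text
time: 30.58
tool_pos: [0.5027, 0.3092, 0.158]
ee_rot: [-1.076, 1.566, 0.528]
wrist_force: [-0.5, 1.0, -0.7]
width: 0.0532
```

Run:
```python
from go import *
from seg import *
wr('pics/w16.png',zt=.04); print('exp',jig(.0105,.138))
print('--top'); wr('pics/t6.png',name='top',roi=(165,190,380,290))
go([.588,-.3552,.15],180)
```

```text
[515.3 262.6] [0.5527 0.5182] L 0.128 0.077 ang 6.8
[123.6 229.6] [0.5309 0.1773] L 0.077 0.041 ang 3.1
[279.5 209.5] [0.51   0.3092] L 0.108 0.029 ang 2.8
[ 28. 192.] [0.5043 0.1008] L 0.149 0.043 ang 171.7
exp [0.51117747 0.30948238]
--top
[216.5 209.5] [0.5366 0.171 ] L 0.071 0.029 ang 2.1
[242.5 217.5] [0.5061 0.0625] L 0.146 0.062 ang 1.5
[342.5 201. ] [ 0.5859 -0.3552] L 0.093 0.03 ang 0.1
t 30.68 pos [0.5018 0.3082 0.154 ] w 0.0562 F [ 0.6  0.  -0.8]
turn rad [ 0.033 -0.001 -0.001] | shift cm before turn [  0.44  -6.46 -66.59] | after turn [  0.4   -8.62 -66.34]
```

View pics/w16.png

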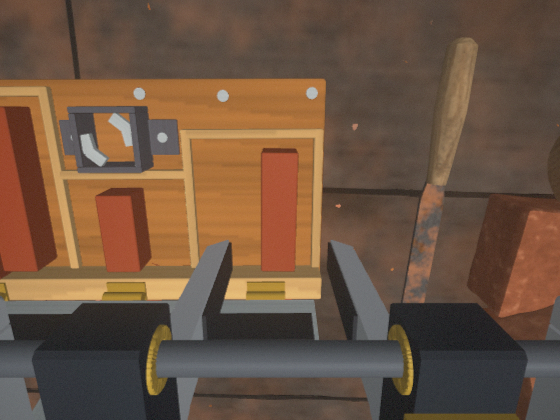

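View pics/t6.png

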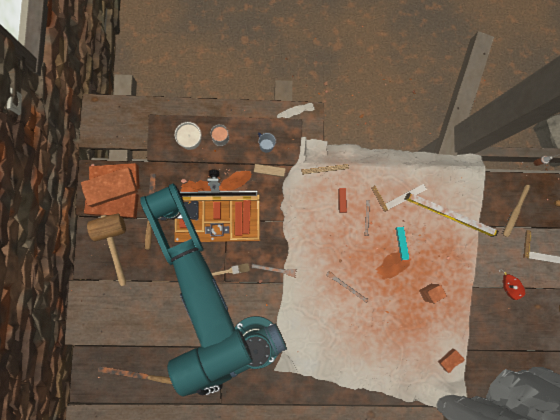

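The middle slip is flat in the middle-length bay at (279,210). One middle slip is left, at top (343,200).

>>> step_arm:
  motion: "60 0 0 -3.1 0 0 0;60 0 0 -3.1 0 0 0;60 0 0 -3.1 0 0 0;60 0 0 -3.1 0 0 0;60 0 0 -3.1 0 0 0;60 0 0 -3.1 0 0 0;60 0 0 -3.1 0 0 0;60 0 0 -3.1 0 0 0;60 0 0 -3.1 0 0 0;60 0 0 -3.1 0 0 0;60 0 0 -3.1 0 0 0;60 0 0 -3.1 0 0 0;60 0 0 -3.1 0 0 0;60 0 -0.8 -3.1 0 0 0;60 0 -0.8 -3.1 0 0 0;60 0 -0.8 -3.1 0 0 0;60 0 -0.8 -3.1 0 0 0;60 0 -0.8 -3.1 0 0 0;60 0 -0.8 -3.1 0 0 0;60 0 -0.8 -3.1 0 0 0"

```text
time: 32.35
tool_pos: [0.5776, -0.3106, 0.1519]
ee_rot: [0.977, 1.566, 2.579]
wrist_force: [0.5, -0.3, 0.1]
width: 0.0566
```

>>> step_arm:
  motion: "60 0 -0.8 -3.1 0 0 0;60 0 0 -1.4 0 0 0;60 0 0 0 0.03 0 0;60 0 0 0 0 0 0;60 0 0 0 0 0 0"

```text
time: 32.77
tool_pos: [0.5871, -0.3534, 0.1532]
ee_rot: [0.847, 1.567, 2.421]
wrist_force: [0.2, 0.1, -0.7]
width: 0.0564
```

Run:
```python
from go import *
from seg import *
wr('pics/w17.png',zt=.03)
go([.589,-.3552,.03],180.5)
```

```text
[277.5 203.5] [ 0.5897 -0.3553] L 0.107 0.028 ang 1.0
[132.3  95.6] [ 0.5002 -0.4686] L 0.011 0.009 ang 22.7
t 32.82 pos [ 0.5874 -0.3531  0.1538] w 0.0564 F [-0.   0.5  0.4]
turn rad [-0.005  0.002 -0.002] | shift cm before turn [12.38 -0.18 -0.23] | after turn [12.38 -0.16 -0.21]
```

View pics/w17.png

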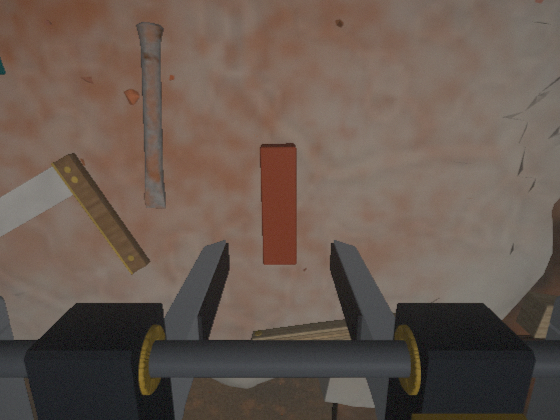

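>>> step_arm:
  motion: "60 3 -0.1 -0.2 0 0 0;60 3 0 0 0 0 0;60 3 -0.1 0 0 0 0;60 2 0 0 0 0 0;60 1.4 0 0 0 0 0;60 0 0 0 0 0 0;60 0 0 0 0 0 0;28 0 0 0 0 0 0;20 0 0 0 0 0 0;10 0 0 0 0 0 0;10 0 0 0 0 0 0;10 0 0 0 0 0 0;10 0 0 0 0 0 0;10 -1 0 0 0 0 0;10 -3 0 0 0 0 0;10 -3 0 0 0 0 0;10 -3 0 0 0 0 0;10 -2 0 0 0 0 0;10 0 0 0 0 0 0;10 0 0 0 0 0 0"

```text
time: 34.48
tool_pos: [0.5902, -0.3568, 0.1522]
ee_rot: [-2.366, 1.568, -0.793]
wrist_force: [0.8, 0.4, -2.0]
width: 0.0296
```

Run:
```python
from go import *
im,p=save('wrist','pics/w18.png')
go([*jig(.0105,.089),.15],182)
```

```text
t 34.53 pos [ 0.5892 -0.356   0.1496] w 0.0297 F [ 0.1  0.1 -2. ]
turn rad [-0.033  0.001 -0.002] | shift cm before turn [2.000e-02 7.510e+00 6.167e+01] | after turn [-4.000e-02  5.480e+00  6.188e+01]
```

View pics/w18.png

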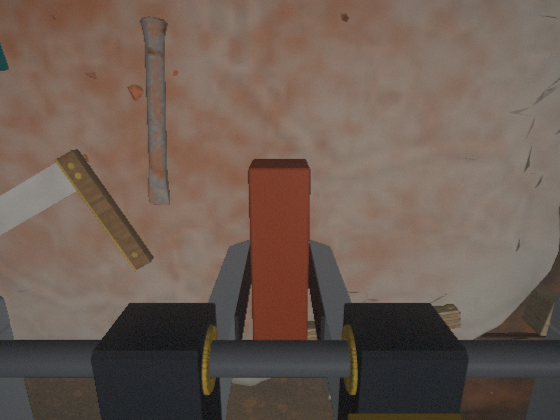

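>>> step_arm:
  motion: "10 0 0 0 -0.03 0 0;10 0 0.8 3 0 0 0;10 0 0.8 3 0 0 0;10 0 0.8 3 0 0 0;10 0 0.8 3 0 0 0;10 0 0.8 3 0 0 0;10 0 0.8 3 0 0 0;10 0 0.5 3 0 0 0;10 0 0.2 3 0 0 0;10 0 0 3 0 0 0;10 0 0 3 0 0 0;10 0 0 3 0 0 0;10 0 0 3 0 0 0;10 0 0 3 0 0 0;10 0 0 3 0 0 0;10 0 0 3 0 0 0;10 0 0 3 0 0 0;10 0 0 3 0 0 0;10 0 0 3 0 0 0;10 0 0 3 0 0 0"

```text
time: 36.2
tool_pos: [0.5145, 0.2126, 0.1474]
ee_rot: [1.892, 1.565, -2.789]
wrist_force: [0.2, -0.1, -2.0]
width: 0.0298
```

>>> step_arm:
  motion: "10 0 0 3 0 0 0;10 0 0 1.5 0 0 0;10 0 0 0 0 0 0;10 0 0 0 0 0 0"

```text
time: 36.53
tool_pos: [0.5135, 0.2566, 0.1478]
ee_rot: [2.06, 1.565, -2.618]
wrist_force: [0.6, -0.3, -1.4]
width: 0.03
```

Run:
```python
from go import *
im,p=save('wrist','pics/w19.png')
go([*jig(.0105,.088),.046],182)
```

```text
t 36.58 pos [0.5139 0.2558 0.1484] w 0.0297 F [ 0.4  0.2 -1.5]
turn rad [-0.002 -0.003 -0.004] | shift cm before turn [10.24  0.04  0.4 ] | after turn [10.24  0.09  0.37]
```

View pics/w19.png

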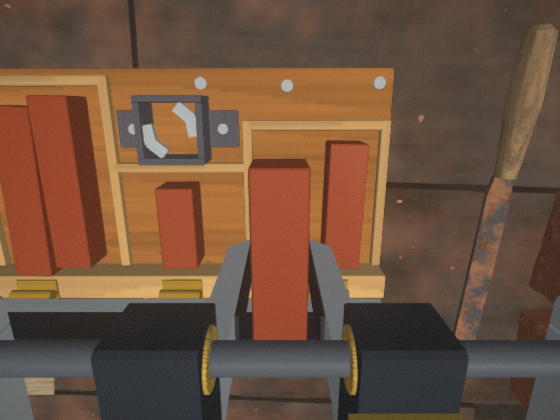

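>>> step_arm:
  motion: "10 3 0 0.15 0 0 0;10 3 0.1 0.15 0 0 0;10 2 0 0 0 0 0;10 1.3 0 0 0 0 0;10 1 0 0 0 0 0;10 0 0 0 0 0 0;10 0.2 0 0 0 0 0;10 0.15 0 0 0 0 0;10 0 0 0 0 0 0"

```text
time: 37.33
tool_pos: [0.5147, 0.2597, 0.0455]
ee_rot: [-1.323, 1.569, 0.279]
wrist_force: [0.2, -0.0, -2.2]
width: 0.0299
```

>>> step_arm:
  motion: "10 0.15 0 0 0 0 0;10 0.15 0 0 0 0 0;10 0 0 0 0 0 0"

```text
time: 37.58
tool_pos: [0.5147, 0.26, 0.0425]
ee_rot: [-1.311, 1.569, 0.292]
wrist_force: [0.0, -0.2, 0.7]
width: 0.0293
```

>>> step_arm:
  motion: "10 0.1 0 0 0 0 0;10 0.05 0 0 0 0 0;10 0 0 0 0 0 0"

```text
time: 37.83
tool_pos: [0.5147, 0.26, 0.0424]
ee_rot: [-1.368, 1.568, 0.236]
wrist_force: [-2.5, -0.8, 7.3]
width: 0.0294
```

>>> step_arm:
  motion: "36 0 0 0 0 0 0;40 0 0 0 0 0 0;42 0 0 0 0 0 0;42 -0.5 0 0 0 0 0;42 -2 0 0 0 0 0;42 -3 0 0 0 0 0;42 -3 0 0 0 0 0;42 -3 0 0 0 0 0;60 0 2 -1 0 0 0;60 0 2 -2 0 0 0;60 -2 2 -2 0 0 0;60 -2 2 -2 0 0 0;60 0 0 0 0 0 0"

```text
time: 38.92
tool_pos: [0.4357, 0.1855, 0.1998]
ee_rot: [-1.505, 1.564, 0.096]
wrist_force: [1.0, 0.2, 0.2]
width: 0.0565
```

Run:
```python
from go import *
from seg import *
wr('pics/w20.png',zt=.04)
o=robot.get_obs(); print(o['tool_pos'])
save('scene','pics/s2.png'); im=cv2.imread('pics/s2.png'); cv2.imwrite('pics/s2c.png',cv2.resize(im[110:310,180:380],None,fx=3,fy=3,interpolation=cv2.INTER_CUBIC))
```

```text
[333.8 297.7] [0.5478 0.2452] L 0.044 0.009 ang 19.2
[263.5 278. ] [0.5283 0.1717] L 0.08 0.029 ang 1.8
[349.7 237.2] [0.4801 0.2558] L 0.052 0.034 ang 1.0
[395.5 261.4] [0.5068 0.3042] L 0.113 0.038 ang 0.5
[160.4 246.1] [0.4993 0.0685] L 0.143 0.066 ang 1.5
[0.43659537 0.18660077 0.19811855]
```

View pics/w20.png

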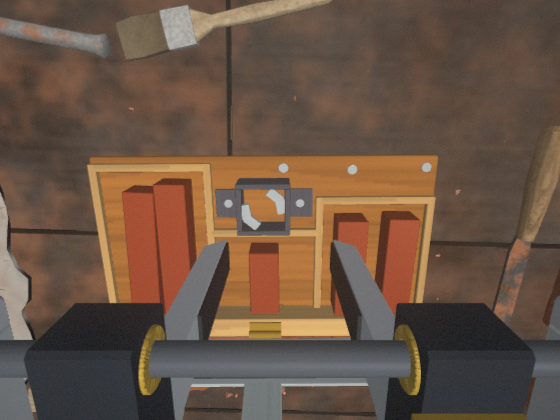

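View pics/s2c.png

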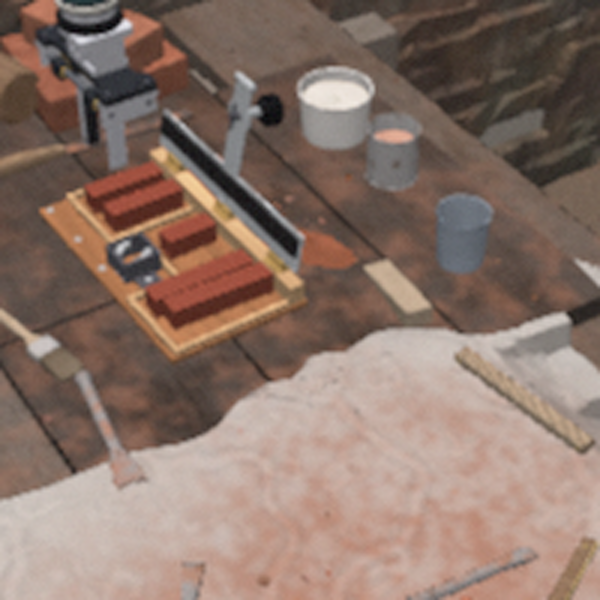

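All five slips are in, but the two long ones now look closer together than I left them: (140,250) and (175,248). One was probably knocked. I'll look from directly above the long bay.

>>> step_arm:
  motion: "60 0 0 -3 0 0 0;60 0 0 -3 0 0 0;60 0 0 -3 0 0 0;60 0 0 -2.5 0 0 0;60 0 -2 0 0 0 0;60 0 -1 0 0 0 0;60 0 0 0 0 0 0;60 0 0 0 0 0 0"

```text
time: 39.68
tool_pos: [0.47, 0.0739, 0.1938]
ee_rot: [1.481, 1.568, 3.085]
wrist_force: [0.4, -0.1, 0.7]
width: 0.0562
```

Run:
```python
from go import *
from seg import *
wr('pics/w21.png',zt=.04)
im,p=save('top','pics/t7.png'); cv2.imwrite('pics/t7c.png',cv2.resize(im[165:250,165:270],None,fx=7,fy=7,interpolation=cv2.INTER_CUBIC)[...,::-1])
```

```text
[375.5 255.5] [0.5292 0.1698] L 0.078 0.035 ang 7.1
[490.1 240.5] [0.5114 0.2793] L 0.119 0.094 ang 2.4
[269.7 224.2] [0.5039 0.0651] L 0.151 0.059 ang 178.5
```

View pics/w21.png

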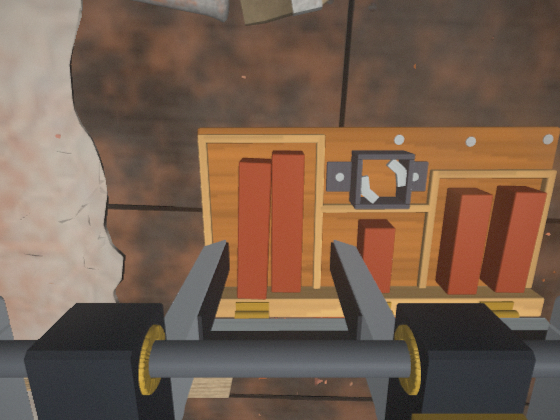

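View pics/t7c.png

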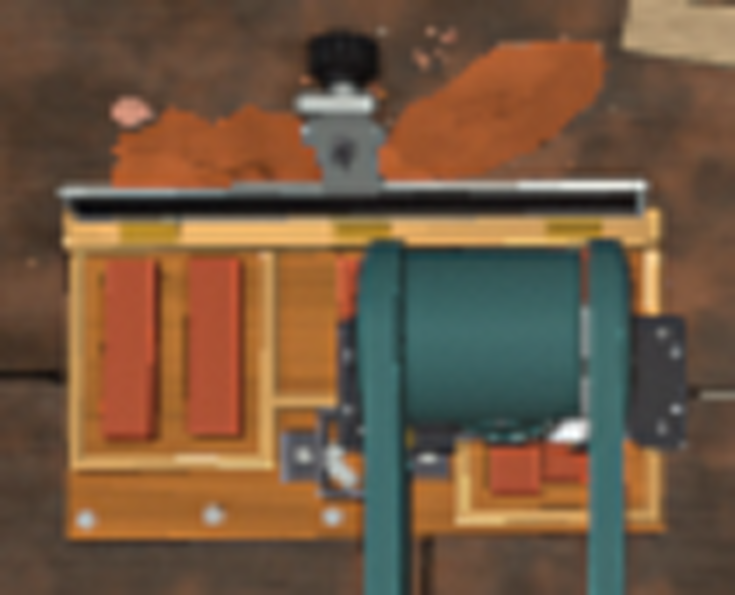

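Both long slips are still flat and lengthwise in the long bay, side by side, at (255,228) and (288,222). The left one of the pair now touches its neighbour, which is acceptable. Next is the flap. With closed fingers I'll go over the lip and push it forward from behind.

Run:
```python
from go import *
go([.655,.175,.30],182)
```

```text
t 39.78 pos [0.4695 0.0741 0.1943] w 0.0565 F [-0.2 -0.9 -0.9]
turn rad [-0.001  0.    -0.002] | shift cm before turn [-10.6  -18.86   9.46] | after turn [-10.57 -18.89   9.44]
```

>>> step_arm:
  motion: "0 -3 0 0 0 0 0;0 -3 0 0 0 0 0;0 -3 0 0 0 0 0;0 -1.6 0 0 0 0 0;0 0 0 2.5 0 0 0;0 0 0 2.5 0 0 0;0 0 0 2.5 0 0 0;0 0 0 2 0 0 0;0 0 -2 0 0 0 0;0 0 -2.5 0 0 0 0;0 0 -2.5 0 0 0 0;0 0 -2.5 0 0 0 0;0 0 -2.5 0 0 0 0;0 0 -2.5 0 0 0 0;0 0 -2.3 0 0 0 0;0 0 -2 0 0 0 0;0 0 0 0 0 0 0;0 0 0 0 0 0 0"

```text
time: 41.28
tool_pos: [0.6545, 0.1749, 0.2995]
ee_rot: [1.688, 1.568, -2.992]
wrist_force: [-0.1, -0.3, -0.2]
width: 0.0004
```

Run:
```python
from go import *
save('wrist','pics/w22.png')
im,p=save('scene','pics/s3.png'); cv2.imwrite('pics/s3c.png',cv2.resize(im[50:220,170:370],None,fx=4,fy=3.5,interpolation=cv2.INTER_CUBIC)[...,::-1])
go([.655,.175,.240],182)
```

```text
t 41.38 pos [0.6537 0.1748 0.3013] w 0.0009 F [0.8 0.  0.7]
turn rad [-0.002 -0.    -0.   ] | shift cm before turn [ 6.13 -0.14  0.01] | after turn [ 6.13 -0.13  0.01]
```

View pics/w22.png

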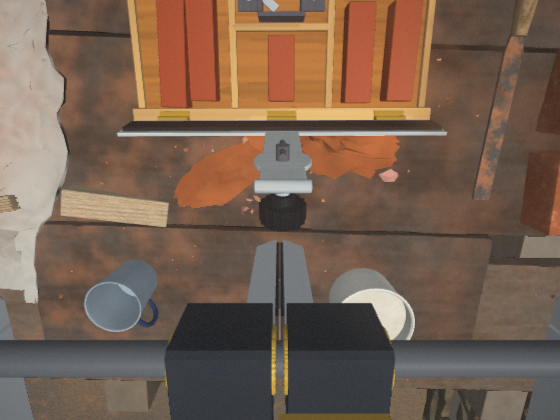

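View pics/s3c.png

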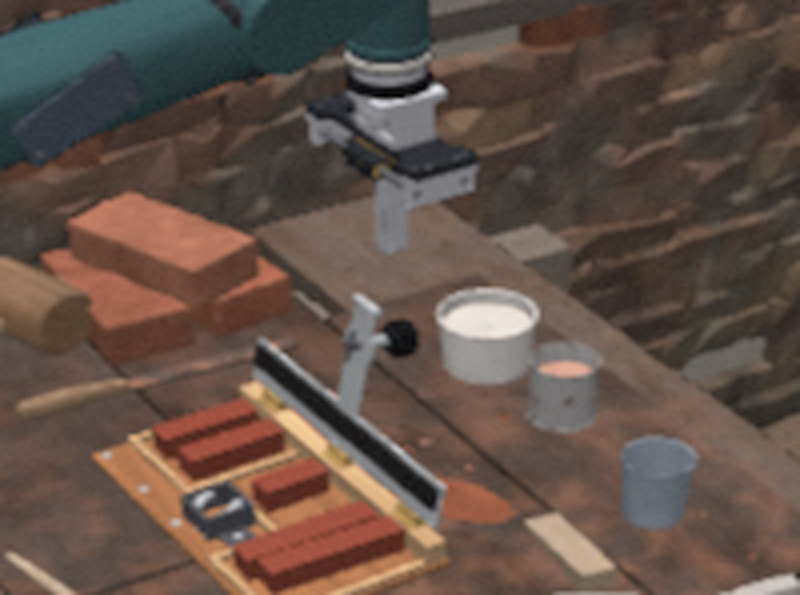

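```bash
cat > lip.py <<'E'
from go import *
from scipy.optimize import brentq
H=np.array([*jig(.085,0),.046])
def lip(u,v,p=None,L=.182):
    p=p or camera_params('wrist'); 
    def f(th):
        q=H+np.array([-L*np.cos(th),-.035*L*np.cos(th),L*np.sin(th)]); return proj(p,q)[1]-v
    ths=np.linspace(-.1,2.3,240); s=[f(t) for t in ths]
    for a,b,fa,fb in zip(ths,ths[1:],s,s[1:]):
        if fa*fb<0:
            th=brentq(f,a,b); q=H+np.array([-L*np.cos(th),-.035*L*np.cos(th),L*np.sin(th)]); print('theta',round(th,3),'lip',np.round(q,4),'u',proj(p,q)[0].round())
E
python3 - <<'E'
from lip import *
print(H); lip(283,186.5)
pt=camera_params('top')
print('top:'); lip(0,165+104.5/7-.5,pt)
E
```

```text
[0.59044822 0.17416646 0.046     ]
theta 1.781 lip [0.6284 0.1755 0.224 ] u 282.0
top:
theta 1.776 lip [0.6275 0.1755 0.2242] u 212.0
```

The lip is at about (.628,.1755,.224) with θ≈1.78 in both views. I'll descend behind it and push toward the robot.

>>> step_arm:
  motion: "0 2 0 0 0 0 0;0 2 0 0 0 0 0;0 1.5 0 0 0 0 0;0 1 0 0 0 0 0;0 0 0 0 0 0 0;0 0 0.7 0 0 0 0;0 0 0.7 0 0 0 0;0 0 0.6 0 0 0 0;0 0 0.6 0 0 0 0;0 0 0 0 0 0 0"

```text
time: 42.22
tool_pos: [0.6285, 0.1735, 0.2387]
ee_rot: [-1.464, 1.566, 0.14]
wrist_force: [1.6, -0.3, 1.6]
width: 0.0003
```

Run:
```python
from lip import *
save('wrist','pics/w23.png'); o=robot.get_obs(); print(o['tool_pos'],o['wrist_force'])
```

```text
[0.62854989 0.17348916 0.23796198] [0.60495357 0.45936745 1.97128318]
```

View pics/w23.png

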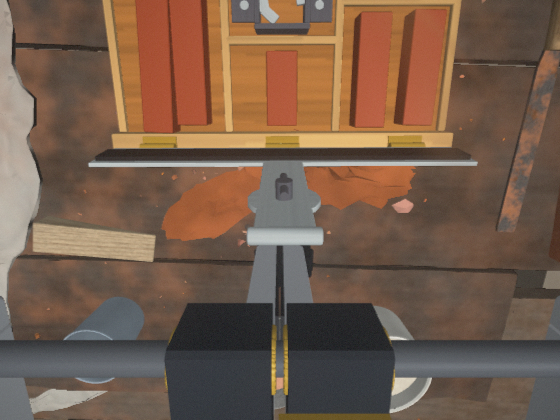

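>>> step_arm:
  motion: "0 0 0.7 0 0 0 0;0 0 0.7 0 0 0 0;0 0 0.7 0 0 0 0;0 0 0.7 0 0 0 0;0 0 0.7 0 0 0 0;0 0 0.7 0 0 0 0;0 0 0.7 0 0 0 0;0 0 0 0 0 0 0"

```text
time: 42.93
tool_pos: [0.5777, 0.1718, 0.2352]
ee_rot: [1.663, 1.567, -3.017]
wrist_force: [-0.1, 0.6, -0.1]
width: 0.0007
```

Run:
```python
from lip import *
save('wrist','pics/w24.png'); o=robot.get_obs(); print(o['tool_pos'],o['wrist_force'])
```

```text
[0.57812445 0.17184821 0.23533056] [ 0.08658258 -0.45597159  0.15926147]
```

View pics/w24.png

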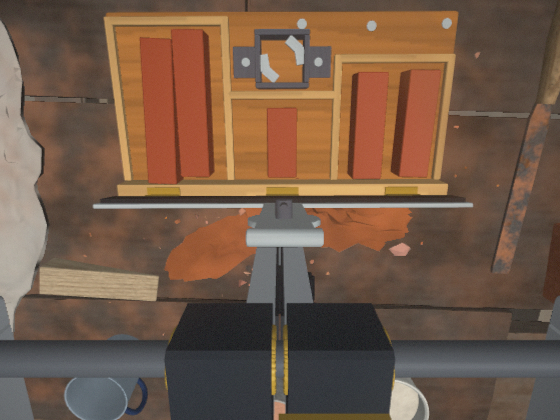

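>>> step_arm:
  motion: "0 0 0.7 0 0 0 0;0 0.1 0.7 0 0 0 0;0 0.1 0.7 0 0 0 0;0 0.2 0.7 0 0 0 0;0 0.2 0.7 0 0 0 0;0 0.2 0.7 0 0 0 0;0 0.2 0.7 0 0 0 0;0 0.2 0.7 0 0 0 0;0 0 0 0 0 0 0"

```text
time: 43.73
tool_pos: [0.5219, 0.17, 0.2237]
ee_rot: [1.641, 1.569, -3.039]
wrist_force: [-0.3, -0.7, 0.3]
width: 0.0005
```

Run:
```python
from lip import *
save('wrist','pics/w25.png'); o=robot.get_obs(); print(o['tool_pos'],o['wrist_force'])
im,p=save('scene','pics/s4.png'); cv2.imwrite('pics/s4c.png',cv2.resize(im[50:220,170:370],None,fx=4,fy=3.5,interpolation=cv2.INTER_CUBIC)[...,::-1])
```

```text
[0.52238329 0.17004411 0.2240709 ] [-0.08496189  0.31652064  0.30648745]
```

View pics/w25.png

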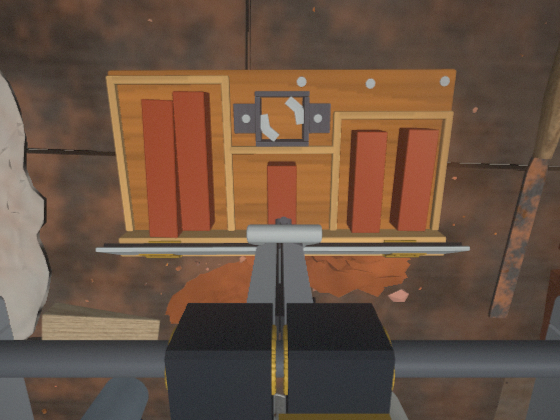

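View pics/s4c.png

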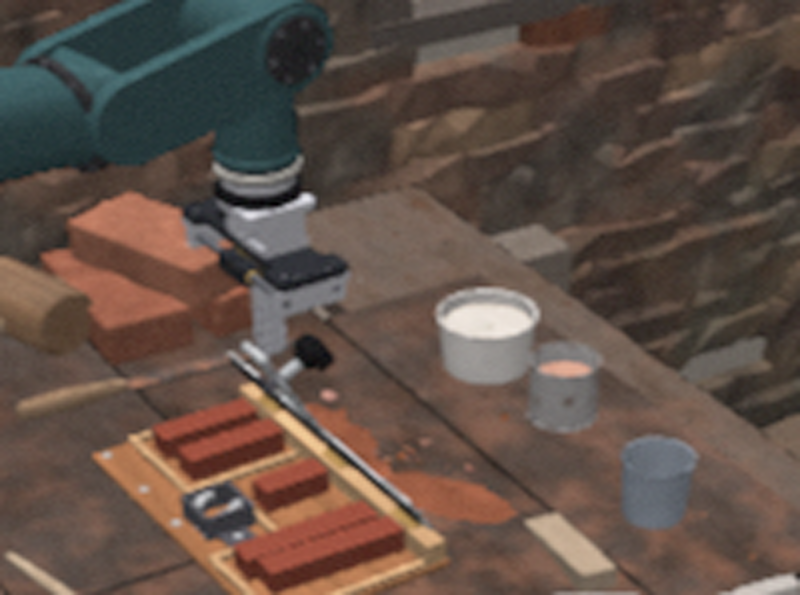

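The flap is at about 1.1 rad and staying there. I'll move on top of the lip and press down along its arc.

>>> step_arm:
  motion: "0 -1 0 0 0 0 0;0 -1.2 0 0 0 0 0;0 0 1.2 0 0 0 0;0 0 0 0.4 0 0 0;0 0 0 0 0 0 0"

```text
time: 44.25
tool_pos: [0.5121, 0.1743, 0.2476]
ee_rot: [-1.223, 1.568, 0.38]
wrist_force: [-0.3, 1.0, 0.4]
width: 0.0002
```

Run:
```python
from lip import *
save('wrist','pics/w26.png'); o=robot.get_obs(); print(o['tool_pos'],o['wrist_force'])
for th in np.arange(1.1,-.01,-.1): print(round(th,1),np.round(H+np.array([-.182*np.cos(th),-.0064*np.cos(th),.182*np.sin(th)]),3))
```

```text
[0.51213968 0.17400798 0.24686247] [-0.10469115 -0.39195329 -0.07738491]
1.1 [0.508 0.171 0.208]
1.0 [0.492 0.171 0.199]
0.9 [0.477 0.17  0.189]
0.8 [0.464 0.17  0.177]
0.7 [0.451 0.169 0.163]
0.6 [0.44  0.169 0.149]
0.5 [0.431 0.169 0.133]
0.4 [0.423 0.168 0.117]
0.3 [0.417 0.168 0.1  ]
0.2 [0.412 0.168 0.082]
0.1 [0.409 0.168 0.064]
-0.0 [0.408 0.168 0.046]
```

View pics/w26.png

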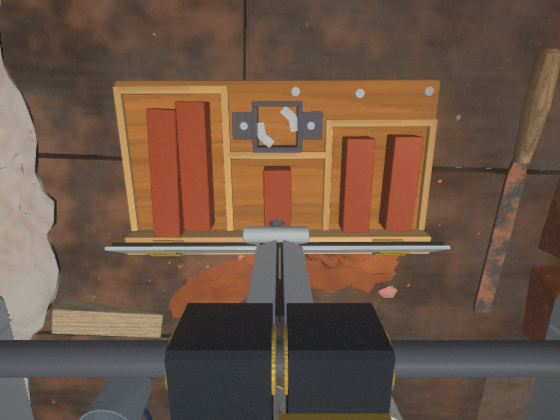

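Run:
```python
from lip import *
p=camera_params('wrist'); o=robot.get_obs(); t=o['tool_pos']
for dx in (-.008,.008): print(proj(p,t+[dx,0,-.019]).round())
lip(0,235)
```

```text
[281. 240.]
[280. 267.]
theta 1.103 lip [0.5085 0.1713 0.2085] u 276.0
```

>>> step_arm:
  motion: "0 1 0 0 0 0 0;0 0.6 0 0 0 0 0;0 0.45 0.8 0 0 0 0;0 0.45 0.8 0 0 0 0;0 0.5 0.75 0 0 0 0;0 0.5 0.75 0 0 0 0;0 0.6 0.65 0 0 0 0;0 0.6 0.65 0 0 0 0;0 0.7 0.65 0 0 0 0;0 0.7 0.65 0 0 0 0;0 0 0 0 0 0 0"

```text
time: 45.22
tool_pos: [0.4525, 0.1716, 0.183]
ee_rot: [1.698, 1.566, -2.982]
wrist_force: [-0.4, -0.3, 0.6]
width: 0.0004
```

Run:
```python
from lip import *
save('wrist','pics/w27.png'); o=robot.get_obs(); print(o['tool_pos'],o['wrist_force'])
```

```text
[0.45377959 0.17160056 0.1834628 ] [1.1326295  0.46167734 0.56106439]
```

View pics/w27.png

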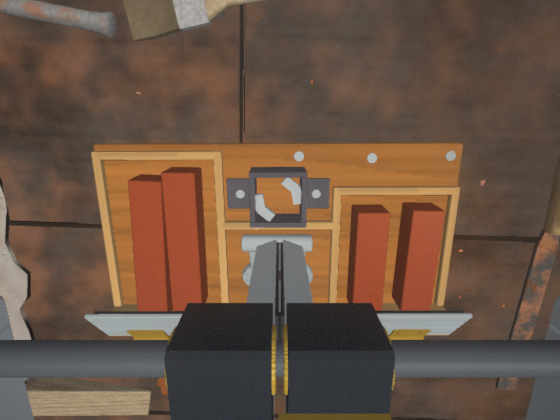

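>>> step_arm:
  motion: "0 0.7 0.55 0 0 0 0;0 0.7 0.5 0 0 0 0;0 0.8 0.45 0 0 0 0;0 0.8 0.45 0 0 0 0;0 0.8 0.4 0 0 0 0;0 0.8 0.4 0 0 0 0;0 0.85 0.3 0 0 0 0;0 0.85 0.3 0 0 0 0;0 0.9 0.25 0 0 0 0;0 0.9 0.25 0 0 0 0;0 0 0 0 0 0 0"

```text
time: 46.18
tool_pos: [0.4147, 0.1702, 0.1014]
ee_rot: [1.794, 1.567, -2.886]
wrist_force: [-0.3, 0.3, 0.2]
width: 0.0007
```

Run:
```python
from lip import *
save('wrist','pics/w28.png'); o=robot.get_obs(); print(o['tool_pos'],o['wrist_force'])
```

```text
[0.41539971 0.17037211 0.10247254] [-0.02645379  0.24681448 -0.30773235]
```

View pics/w28.png

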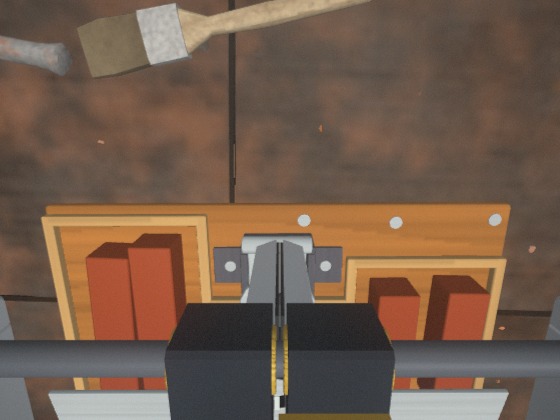

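>>> step_arm:
  motion: "0 0.9 0.1 0 0 0 0;0 0.9 0.1 0 0 0 0;0 0.7 0 0 0 0 0;0 0.5 0 0 0 0 0;0 0.3 0 0 0 0 0;0 0 0 0 0 0 0"

```text
time: 46.73
tool_pos: [0.4139, 0.1704, 0.071]
ee_rot: [1.771, 1.57, -2.91]
wrist_force: [-2.6, -0.6, 2.0]
width: 0.0004
```

>>> step_arm:
  motion: "0 0.2 0 0 0 0 0;0 0.1 0 0 0 0 0;0 0 0 0 0 0 0"

```text
time: 46.98
tool_pos: [0.4141, 0.1705, 0.0702]
ee_rot: [2.035, 1.57, -2.645]
wrist_force: [-5.9, -1.6, 12.9]
width: 0.0003
```

>>> step_arm:
  motion: "0 0.1 0 0 0 0 0;0 0 0 0 0 0 0;0 0 0 0 0 0 0"

```text
time: 47.23
tool_pos: [0.4142, 0.1705, 0.07]
ee_rot: [2.54, 1.571, -2.14]
wrist_force: [-5.7, -1.4, 17.6]
width: 0.0005
```

The lip is seated hard at a TCP z of .070, as expected for θ≈0. I'll lift off and look at the knob.

>>> step_arm:
  motion: "0 -1 0 0 0 0 0;0 -3 0 0 0 0 0;20 -3 0 0 0 0 0;40 -3 0 0 0 0 0;75 -2 0 0 0 0 0;75 0 -2 0 0 0 0;75 0 -2 0 0 0 0;75 0 0 0 0 0 0;75 0 0 0 0 0 0"

```text
time: 47.98
tool_pos: [0.4543, 0.1716, 0.1863]
ee_rot: [1.826, 1.569, -2.854]
wrist_force: [-0.8, -0.4, -0.3]
width: 0.0436
```

Run:
```python
from lip import *
im,p=save('wrist','pics/w29.png'); o=robot.get_obs(); print(o['tool_pos'],o['wrist_force'])
print('exp knob top',jig(-.051,0),proj(p,[*jig(-.051,0),.102]))
im,p=save('scene','pics/s5.png'); cv2.imwrite('pics/s5c.png',cv2.resize(im[90:220,200:340],None,fx=5,fy=4.5,interpolation=cv2.INTER_CUBIC)[...,::-1])
```

```text
[0.45369853 0.17158134 0.18622554] [-0.51838386 -0.00296016  0.45059364]
exp knob top [0.45453107 0.16942013] [277.29025283 217.89571528]
```

View pics/w29.png

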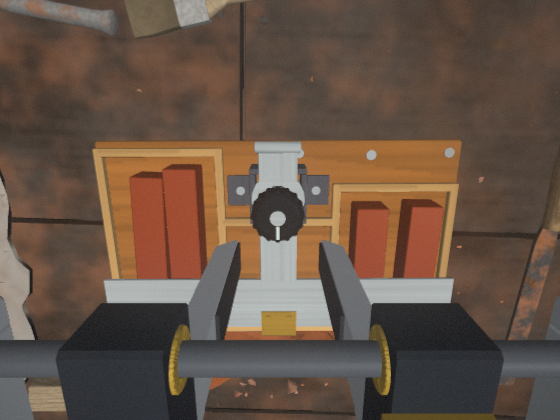

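View pics/s5c.png

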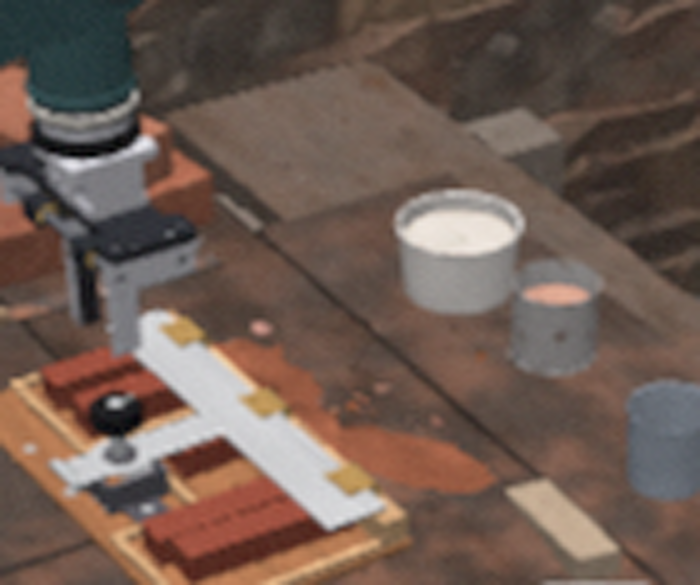

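The flap rests shut on the slips. The knob is at (277,216) with its mark toward the hinge, as expected. I'll open, descend around it and grip.

>>> step_arm:
  motion: "75 0 -0.1 -0.2 0 0 0;75 2 0 0 0 0 0;75 2.5 0 0 0 0 0;75 2.5 0 0 0 0 0;75 1.5 0 0 0 0 0;75 0.5 0 0 0 0 0;75 0 0 0 0 0 0;50 0 0 0 0 0 0;35 0 0 0 0 0 0;25 0 0 0 0 0 0;25 0 0 0 0 0 0;25 0 0 0 0 0 0;25 0 0 0 0 0 0"

```text
time: 49.17
tool_pos: [0.4558, 0.17, 0.0977]
ee_rot: [-1.265, 1.569, 0.338]
wrist_force: [-0.9, -0.1, 3.0]
width: 0.0394
```

Run:
```python
from lip import *
im,p=save('wrist','pics/w30.png'); o=robot.get_obs(); print(o['tool_pos'],o['wrist_force'],o['width'],o['joint_positions'])
```

```text
[0.4557885  0.17000081 0.09769882] [0.8100337  0.01531232 1.41918178] 0.03945834762795372 [ 2.40288876e-01  6.17932611e-03  1.71044512e+00  1.41905512e-04
  1.42341825e+00 -1.36277524e+00]
```

View pics/w30.png

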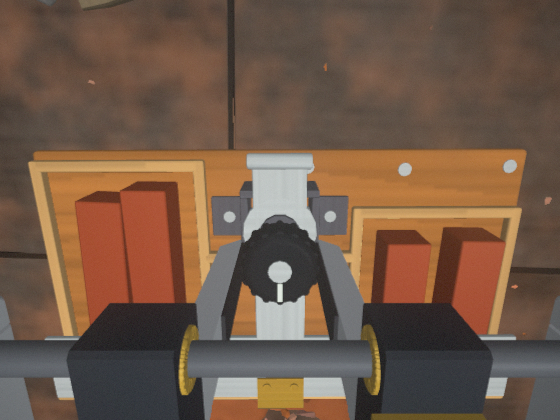

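>>> step_arm:
  motion: "25 0.3 0 0 0 0 0;25 0.3 0 0 0 0 0;25 0.3 0 0 0 0 0;25 0.2 0 0 0 0 0;25 0.1 0 0 0 0 0;25 0 0 0 0 0 0;25 0 0 0 0 0 0"

```text
time: 49.8
tool_pos: [0.456, 0.17, 0.0866]
ee_rot: [-1.338, 1.569, 0.265]
wrist_force: [-2.1, -0.1, 9.1]
width: 0.0397
```

>>> step_arm:
  motion: "25 0.15 0 0 0 0 0;25 0 0 0 0 0 0;25 0 0 0 0 0 0"

```text
time: 50.05
tool_pos: [0.4561, 0.17, 0.0865]
ee_rot: [-1.384, 1.568, 0.219]
wrist_force: [-4.4, 0.3, 15.7]
width: 0.0397
```

The knob is at its push stop: the force rises while the TCP stands still. Turning clockwise now.

>>> step_arm:
  motion: "25 0 0 0 0.1 0 0;25 0 0 0 0.1 0 0;25 0 0 0 0.1 0 0;25 0 0 0 0.1 0 0;25 0 0 0 0 0 0"

```text
time: 50.47
tool_pos: [0.4559, 0.1693, 0.0864]
ee_rot: [-1.76, 1.568, -0.561]
wrist_force: [-5.4, -1.5, 15.8]
width: 0.0396
```

Run:
```python
from lip import *
im,p=save('wrist','pics/w31.png'); o=robot.get_obs(); print(o['tool_pos'],o['wrist_force'],o['wrist_torque'],o['width'],o['joint_positions'][5])
```

```text
[0.45590165 0.16924748 0.08643064] [-4.12840493 -1.97910969 15.62619492] [-0.55879398  0.87802526 -0.00569618] 0.03924316320767479 -0.9621563069552547
```

View pics/w31.png

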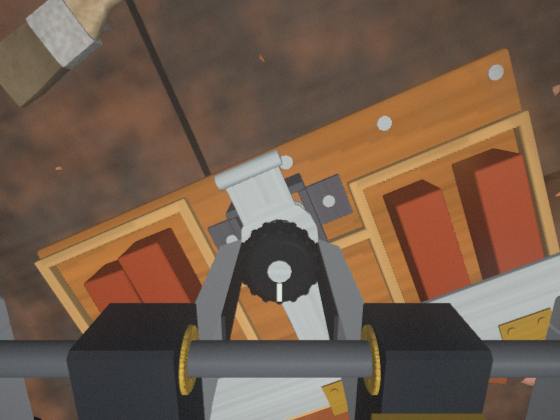

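The mark stays aligned with the jaws, so the knob is turning with them (0.4 rad so far). Continuing.

>>> step_arm:
  motion: "25 0 0 0 0.1 0 0;25 0 0 0 0.1 0 0;25 0 0 0 0.1 0 0;25 0 0 0 0.1 0 0;25 0 0 0 0.1 0 0;25 0 0 0 0.1 0 0;25 0 0 0 0.1 0 0;25 0 0 0 0.1 0 0;25 0 0 0 0.1 0 0;25 0 0 0 0.1 0 0;25 0 0 0 0 0 0"

```text
time: 51.43
tool_pos: [0.4543, 0.1683, 0.0864]
ee_rot: [-2.283, 1.567, -2.083]
wrist_force: [-8.0, -5.8, 20.2]
width: 0.0396
```

Run:
```python
from lip import *
im,p=save('wrist','pics/w32.png'); o=robot.get_obs(); print(o['tool_pos'],o['wrist_force'],o['wrist_torque'],o['width'],o['joint_positions'][5])
```

```text
[0.45435357 0.16825256 0.08639032] [-8.15036003 -4.83003998 18.88172225] [-1.06151604  1.8120737  -0.00406721] 0.03979367837543021 0.037840567863258595
```

View pics/w32.png

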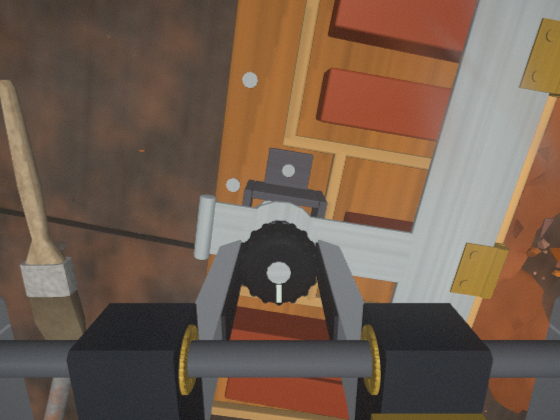

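>>> step_arm:
  motion: "25 0 0 0 0.07 0 0;25 0 0 0 0.06 0 0;25 0 0 0 0.06 0 0;25 0 0 0 0 0 0;25 0 0 0 0 0 0"

```text
time: 51.9
tool_pos: [0.4544, 0.1696, 0.0861]
ee_rot: [-2.833, 1.569, -2.82]
wrist_force: [-8.2, -1.3, 16.9]
width: 0.0392
```

Run:
```python
from lip import *
im,p=save('wrist','pics/w33.png'); o=robot.get_obs(); print(o['tool_pos'],o['wrist_force'],o['wrist_torque'],o['width'],o['joint_positions'][5],o['joint_torque'][5])
```

```text
[0.45440193 0.16962157 0.08609105] [-7.90062627 -1.47304719 16.44847588] [-0.32383062  1.49550219  0.00276839] 0.039521755297052964 0.2272161073740279 -0.0017587847833056003
```

View pics/w33.png

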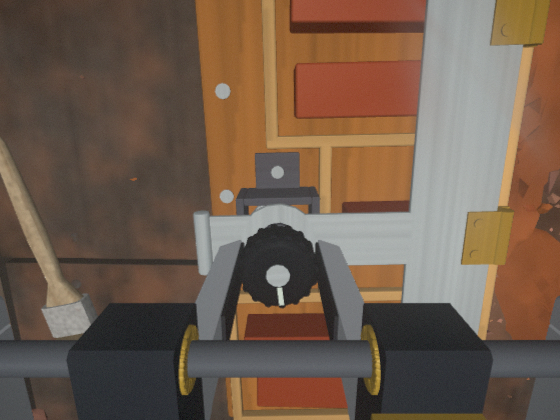

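The knob has reached its stop: the jaws turned 1.59 rad and the mark now lags slightly. I'll release and check that it stays in.

>>> step_arm:
  motion: "25 -0.15 0 0 0 0 0;50 0 0 0 0 0 0;65 0 0 0 0 0 0;75 0 0 0 0 0 0;75 0 0 0 0 0 0;75 0 0 0 0 0 0;75 -1 0 0 0 0 0;75 -2.5 0 0 0 0 0;75 -2.5 0 0 0 0 0;75 -2.5 0 0 0 0 0;75 -2 0 0 0 0 0;75 0 0 0 0 0 0;75 0 0 0 0 0 0"

```text
time: 53.03
tool_pos: [0.4561, 0.17, 0.1915]
ee_rot: [0.202, 1.567, 0.215]
wrist_force: [-0.2, -0.2, -0.5]
width: 0.0705
```

Run:
```python
from lip import *
im,p=save('wrist','pics/w34.png'); o=robot.get_obs(); print(o['time'],o['tool_pos'],o['wrist_force'],o['width'])
print('knob top if in (.091)',proj(p,[*jig(-.051,0),.091]),'if out(.102)',proj(p,[*jig(-.051,0),.102]))
im,p=save('scene','pics/s6.png'); cv2.imwrite('pics/s6c.png',cv2.resize(im[90:220,200:340],None,fx=5,fy=4.5,interpolation=cv2.INTER_CUBIC)[...,::-1])
```

```text
53.0833 [0.45518847 0.16974201 0.18969277] [-1.01362453 -0.10858817 -1.03787668] 0.07073162730470359
knob top if in (.091) [275.64143224 211.84646893] if out(.102) [275.54671015 216.14047289]
```

View pics/w34.png

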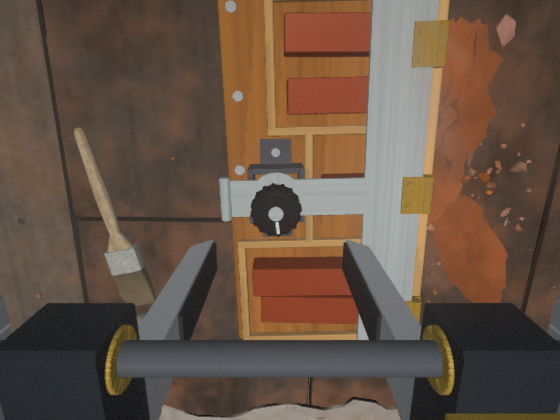

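View pics/s6c.png

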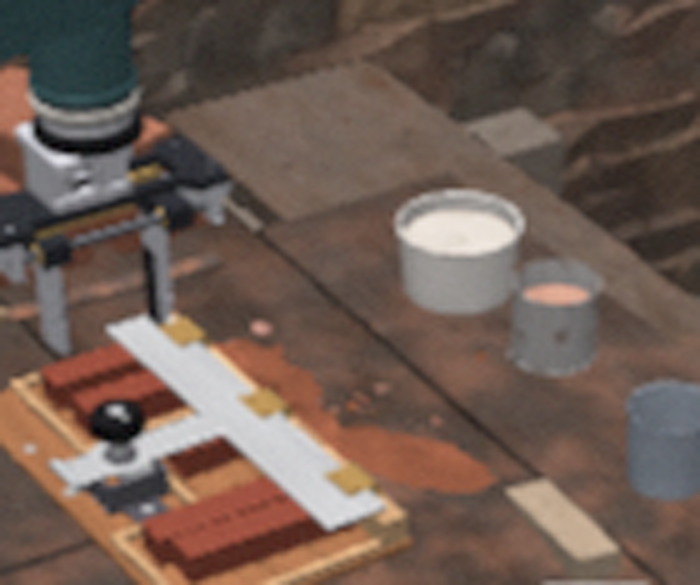

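Run:
```python
from lip import *
p=camera_params('wrist'); ps=camera_params('scene')
k=jig(-.051,0)
def cen(fn,r,thr=60):
    im=cv2.imread(fn); x0,y0,x1,y1=r; g=im[y0:y1,x0:x1].max(2); m=(g<thr).astype(np.uint8)
    n,l,s,c=cv2.connectedComponentsWithStats(m); i=1+np.argmax(s[1:,4]); return s[i],c[i]+[x0,y0]
for f in ('s5','s6'): print(f,cen(f'pics/{f}.png',(212,160,236,190),50))
print('pred scene center out',proj(ps,[*k,.092]),'in',proj(ps,[*k,.081]))
a=onz(p,276,214,.091);b=onz(p,278.5,233,.091); d=(b-a)[:2]; print('mark world angle',np.degrees(np.arctan2(d[1],d[0])), 'turn',2-np.degrees(np.arctan2(d[1],d[0])))
for f in ('pics/w29.png','pics/w34.png'):
    im=cv2.imread(f); cv2.imwrite(f.replace('.png','c.png'),cv2.resize(im[170:260,220:340],None,fx=6,fy=6,interpolation=cv2.INTER_CUBIC))
```

```text
s5 (array([ 6, 19, 11,  8, 61], dtype=int32), array([222.75409836, 182.40983607]))
s6 (array([ 6, 19, 11,  9, 57], dtype=int32), array([222.84210526, 183.77192982]))
pred scene center out [222.74100732 181.22069954] in [222.96433143 183.56115526]
mark world angle -82.17865786103744 turn 84.17865786103744
```

View pics/w34c.png

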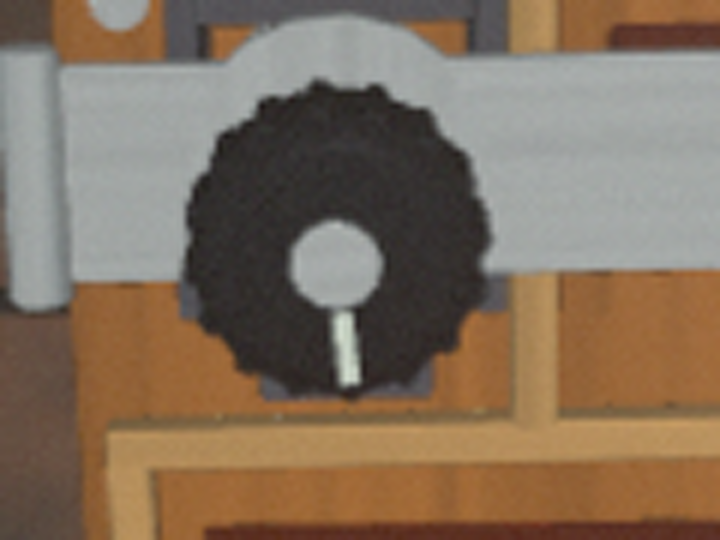

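The mark shows about 84° of turn, where the stop is 86°. Whether the knob has stayed in isn't clear from this view, so I'll shift sideways and triangulate its top.

>>> step_arm:
  motion: "75 -1 0 2.5 0 0 0;75 -1 0 2.5 0 0 0;75 -1 0 2.5 0 0 0;75 -1 0 2 0 0 0;75 0 0 0 0 0 0;75 0 0 0 0 0 0"

```text
time: 53.63
tool_pos: [0.55, 0.1708, 0.2278]
ee_rot: [-2.959, 1.567, -2.946]
wrist_force: [-0.1, 0.3, -0.1]
width: 0.0705
```

Run:
```python
from lip import *
im,p=save('wrist','pics/w35.png'); o=robot.get_obs(); print(o['time'],o['tool_pos'],o['wrist_force'],o['width'])
import pickle; pickle.dump(p,open('p35.pkl','wb'))
k=jig(-.051,0)
print('in',proj(p,[*k,.091]),'out',proj(p,[*k,.102]))
im=im[...,::-1]; u,v=proj(p,[*k,.095]).astype(int); print(u,v)
x0=max(0,u-70);y0=max(0,v-50); cv2.imwrite('pics/w35c.png',cv2.resize(im[y0:y0+100,x0:x0+140],None,fx=5,fy=5,interpolation=cv2.INTER_CUBIC)); print(x0,y0)
```

```text
53.6833 [0.54921151 0.17084685 0.22772658] [ 0.13226109 -0.28386907 -0.38859411] 0.0700765905445335
in [171.11332901 198.92499151] out [167.2284352  202.27290564]
169 200
99 150
```

View pics/w35c.png

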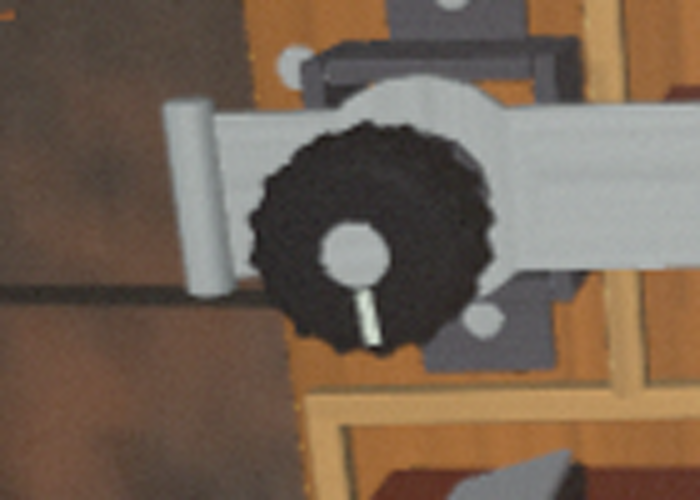

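View pics/w35.png

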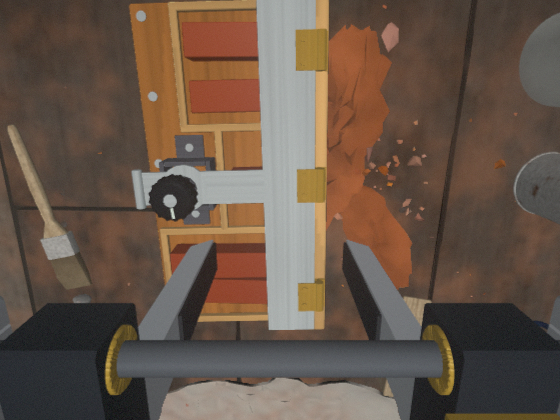

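Run:
```python
from lip import *
import pickle
p=pickle.load(open('p35.pkl','rb')); R=np.array(p['R'])
p2=dict(p); d=np.array([.45519,.16974,.18969])-np.array([.54921,.17085,.22773]); p2['t']=np.array(p['t'])-R@d
def tri(a,b):
    c1,d1=ray(p,*a);c2,d2=ray(p2,*b)
    s=np.linalg.lstsq(np.column_stack([d1,-d2]),c2-c1,rcond=None)[0]; A=c1+s[0]*d1;B=c2+s[1]*d2; return (A+B)/2,np.linalg.norm(A-B)
print('bolt',tri((170,201.2),(276.2,214.2)))
# lip centre: w35c (198,198), w34c (38,180)
print('lip',tri((99+198/5,150+198/5),(220+38/6,170+180/6)))
```

```text
bolt (array([0.45413266, 0.16810028, 0.09317156]), np.float64(0.00034414482060573197))
lip (array([0.40873476, 0.1668669 , 0.04835955]), np.float64(0.00016723627901492455))
```

>>> step_arm:
  motion: "75 -2 0 -2 0 0 0;75 -2 0 -2 0 0 0;75 -2 0 -3 0 0 0;75 0 0 -3 0 0 0;75 0 0 -3 0 0 0;75 0 0 -3 0 0 0;75 0 0 -3 0 0 0;75 0 0 -3 0 0 0;75 0 0 0 0 0 0;75 0 0 0 0 0 0"

```text
time: 54.52
tool_pos: [0.3283, 0.1681, 0.2893]
ee_rot: [0.143, 1.57, 0.157]
wrist_force: [-0.3, 0.6, -0.6]
width: 0.0704
```

Run:
```python
from lip import *
im,p=save('top','pics/t9.png'); o=robot.get_obs(); print(o['time'],o['tool_pos'],o['wrist_force'])
cv2.imwrite('pics/t9c.png',cv2.resize(im[150:280,130:430],None,fx=2.6,fy=2.6,interpolation=cv2.INTER_CUBIC)[...,::-1])
im,p=save('scene','pics/s9.png');cv2.imwrite('pics/s9c.png',cv2.resize(im[90:220,200:340],None,fx=5,fy=4.5,interpolation=cv2.INTER_CUBIC)[...,::-1])
```

```text
54.5667 [0.32930454 0.1680645  0.28922683] [-0.19841856 -0.22584668  0.65391727]
```

View pics/t9c.png

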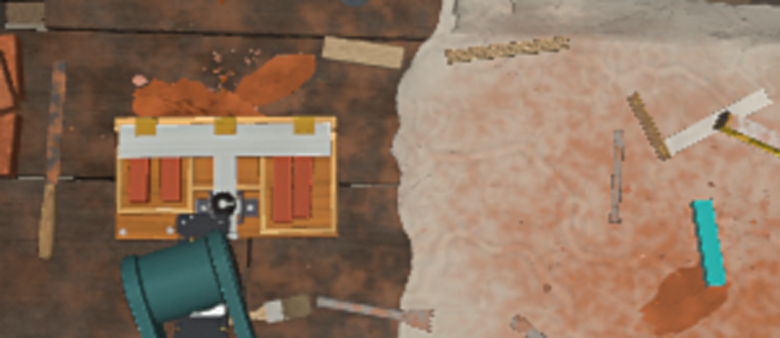

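View pics/s9c.png

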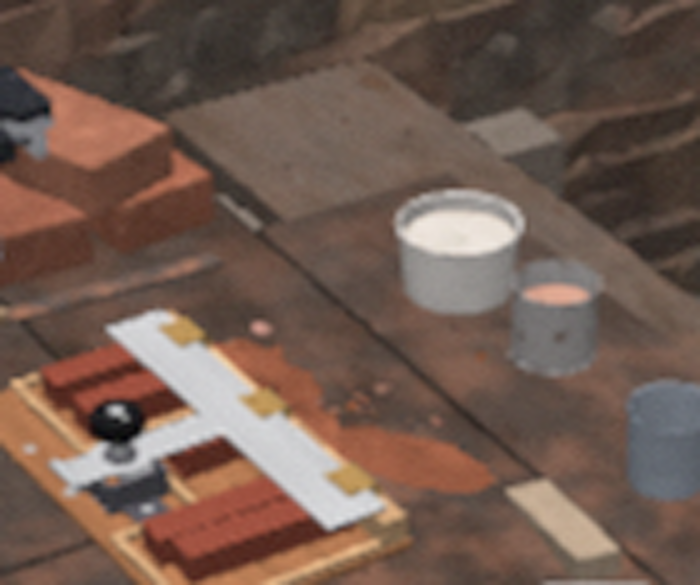

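The flap is shut, the knob is in and stays in, all five slips are in their bays, the tools lie where they were, and the arm is clear. Handing in.

```bash
python3 -c "
from bench import robot
print(robot.close_job())"
```

```text
the job is handed in; nothing more can be done
None
```

The jig is loaded, the flap is shut and the screw has caught. I handed the job in at about 54.6 s.

- **Slips:** Five were there, and each lies flat and lengthwise in its own bay: two long, one short, two middle. I left the turquoise bar alone.
- **Flap:** I pushed it over from behind the lip and pressed it down until it seated with about 17 N at the lip.
- **Screw:** I pushed the knob in 11 mm to its stop and turned it clockwise until it stopped. The gripper then let go.

**Last checks:**
- The white mark stood at about 84° (1.47 rad; the stop is 1.5).
- After release the knob's top triangulated to about 93 mm above the bench. About 91 mm would be fully in and 102 mm out, so it stayed in by itself.
- The lip was at about 48 mm, which fits a shut flap.
- The tools looked undisturbed and the arm was clear with no contact force.

**Disagreements:**
- After I placed the first long slip it was knocked sideways and now touches the other one. Both are still flat, side by side in the long bay, so I left them.
- A rough colour check of the knob in the scene camera showed only about 1.4 of the 2.3 pixels of drop I expected. I relied on the triangulation instead.

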